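Gauge the printed offset brackets on their step blocks

TASK

Two or three printed offset brackets lie on the bench: taking those present from the lowest to the highest, set each one level, central and square on the aluminium step block whose step matches it (heel on the low land, toe on the high land), let go, and press down on its toe plate with a fingertip to feel that it does not rock before going on to the next. When all of them stand level, press the button on the grey box fully down and let it come up again to take the reading. Then move the brackets into the steel tray, right way up with the feet of each on the tray's floor, and leave the jar and the roll of tape alone.

Things in the scene. Friction and masses are not known exactly. Their poses are not given: they have to be found in the camera images.
- low_bracket: low offset bracket (may be absent), beige, 112 x 64 x 53 mm, 0.15 kg. x runs heel to toe, z up; origin on the centre plane at the heel's underside. Heel plate 64 wide, x -52 to -24, z 0 to 10; toe plate 46 wide, x 24 to 60, z 8 to 18. On a flat surface it leans 0.09 rad, toe down, origin 2 mm below that surface; level only on its own block
- low_grip (a point): place to grip the low bracket, across y: in its 14 mm thick upright rib (x -38 to 30, y -7 to 7, z 13 to 53 mm in the bracket's frame), at x -4, z 38, 15 mm below the rib's top; clear on both sides. Axes as the bracket's
- low_pad (a point): point on the top face of the low bracket's toe plate, at x 45, z 18 mm in its frame, to press when feeling whether it rocks: 15 mm of free flat face all round, the rib's end 15 mm towards the heel and 35 mm higher. Axes as the bracket's
- low_block: fixed aluminium block with the low step (8 mm), 158 x 84 mm: low land 6 mm above the bench at x -75 to 0, high land 14 mm at x 0 to 83. Origin on the bench, on the centre line under the step's edge; x from low to high land, away from the robot. The low bracket stands level with its origin 6 mm straight above this origin, x along the block's x
- middle_bracket: middle offset bracket (may be absent), beige, 124 x 64 x 63 mm, 0.15 kg. x runs heel to toe, z up; origin on the centre plane at the heel's underside. Heel plate 64 wide, x -58 to -30, z 0 to 10; toe plate 46 wide, x 30 to 66, z 18 to 28. On a flat surface it leans 0.19 rad, toe down, origin 6 mm below that surface; level only on its own block
- middle_grip (a point): place to grip the middle bracket, across y: in its 14 mm thick upright rib (x -44 to 36, y -7 to 7, z 23 to 63 mm in the bracket's frame), at x -4, z 48, 15 mm below the rib's top; clear on both sides. Axes as the bracket's
- middle_pad (a point): point on the top face of the middle bracket's toe plate, at x 51, z 28 mm in its frame, to press when feeling whether it rocks: 15 mm of free flat face all round, the rib's end 15 mm towards the heel and 35 mm higher. Axes as the bracket's
- middle_block: fixed aluminium block with the middle step (18 mm), 158 x 84 mm: low land 6 mm above the bench at x -75 to 0, high land 24 mm at x 0 to 83. Origin on the bench, on the centre line under the step's edge; x from low to high land, away from the robot. The middle bracket stands level with its origin 6 mm straight above this origin, x along the block's x
- high_bracket: high offset bracket (may be absent), beige, 136 x 64 x 73 mm, 0.15 kg. x runs heel to toe, z up; origin on the centre plane at the heel's underside. Heel plate 64 wide, x -64 to -36, z 0 to 10; toe plate 46 wide, x 36 to 72, z 28 to 38. On a flat surface it leans 0.25 rad, toe down, origin 9 mm below that surface; level only on its own block
- high_grip (a point): place to grip the high bracket, across y: in its 14 mm thick upright rib (x -50 to 42, y -7 to 7, z 33 to 73 mm in the bracket's frame), at x -4, z 58, 15 mm below the rib's top; clear on both sides. Axes as the bracket's
- high_pad (a point): point on the top face of the high bracket's toe plate, at x 57, z 38 mm in its frame, to press when feeling whether it rocks: 15 mm of free flat face all round, the rib's end 15 mm towards the heel and 35 mm higher. Axes as the bracket's
- high_block: fixed aluminium block with the high step (28 mm), 158 x 84 mm: low land 6 mm above the bench at x -75 to 0, high land 34 mm at x 0 to 83. Origin on the bench, on the centre line under the step's edge; x from low to high land, away from the robot. The high bracket stands level with its origin 6 mm straight above this origin, x along the block's x
- read_button (a joint): travel of the reading button, a round black spring push button 28 mm across in a steel collar on the grey box; 0 = up, 0.006 m = fully down; springs back up; about 5 N presses it fully down
- read_button_top (a point): centre of the button's top face when up, 63 mm above the bench; it moves with the button, and is pressed straight down
- read_box: fixed grey reading box, 70 x 80 x 45 mm, that carries the button on its top; origin at the centre of its underside
- tray: fixed steel open tray, 190 (x) x 270 (y) x 16 mm high outside, walls and floor 5 mm thick, empty at first; origin at the centre of its underside
- amber_jar: bystander: brown glass jar with a black cap, 52 mm across, 82 mm tall; origin at the centre of its underside; to be left alone
- tape_roll: bystander: roll of green lab tape, 66 mm across, 19 mm high; origin at the centre of its underside; to be left alone

How it is judged (in metres and radians):
On the way, in this order (a step that is already met when the one before it is completed fails the run):
1. the low bracket stands level, central and square on its own block (within 15 mm, 0.17 rad; tilt under 0.04 rad) and does not rock while a fingertip presses down on its toe plate (x of low_bracket in the frame of low_block between -0.015 and 0.015 m and y of low_bracket in the frame of low_block between -0.015 and 0.015 m and z of low_bracket in the frame of low_block between 0.003 and 0.009 m and angle between low_bracket's own z axis and vertical below 0.04 rad and angle between the x axis of low_bracket and the x axis of low_block, either way round below 0.17 rad and contact force between the fingers and low_bracket above 2 N and horizontal distance between the grasp point and low_pad below 0.02 m and z of the grasp point in the frame of low_pad above 0.006 m), for 0.2 s.
2. the middle bracket stands level, central and square on its own block (within 15 mm, 0.17 rad; tilt under 0.04 rad) and does not rock while a fingertip presses down on its toe plate (x of middle_bracket in the frame of middle_block between -0.015 and 0.015 m and y of middle_bracket in the frame of middle_block between -0.015 and 0.015 m and z of middle_bracket in the frame of middle_block between 0.003 and 0.009 m and angle between middle_bracket's own z axis and vertical below 0.04 rad and angle between the x axis of middle_bracket and the x axis of middle_block, either way round below 0.17 rad and contact force between the fingers and middle_bracket above 2 N and horizontal distance between the grasp point and middle_pad below 0.02 m and z of the grasp point in the frame of middle_pad above 0.006 m), for 0.2 s.
3. the high bracket stands level, central and square on its own block (within 15 mm, 0.17 rad; tilt under 0.04 rad) and does not rock while a fingertip presses down on its toe plate (x of high_bracket in the frame of high_block between -0.015 and 0.015 m and y of high_bracket in the frame of high_block between -0.015 and 0.015 m and z of high_bracket in the frame of high_block between 0.003 and 0.009 m and angle between high_bracket's own z axis and vertical below 0.04 rad and angle between the x axis of high_bracket and the x axis of high_block, either way round below 0.17 rad and contact force between the fingers and high_bracket above 2 N and horizontal distance between the grasp point and high_pad below 0.02 m and z of the grasp point in the frame of high_pad above 0.006 m), for 0.2 s.
4. the reading button is pressed fully down while every bracket stands level on its own block (x of low_bracket in the frame of low_block between -0.015 and 0.015 m and y of low_bracket in the frame of low_block between -0.015 and 0.015 m and z of low_bracket in the frame of low_block between 0.003 and 0.009 m and angle between each of low_bracket, middle_bracket, high_bracket's own z axis and vertical below 0.04 rad and angle between the x axis of low_bracket and the x axis of low_block, either way round below 0.17 rad and x of middle_bracket in the frame of middle_block between -0.015 and 0.015 m and y of middle_bracket in the frame of middle_block between -0.015 and 0.015 m and z of middle_bracket in the frame of middle_block between 0.003 and 0.009 m and angle between the x axis of middle_bracket and the x axis of middle_block, either way round below 0.17 rad and x of high_bracket in the frame of high_block between -0.015 and 0.015 m and y of high_bracket in the frame of high_block between -0.015 and 0.015 m and z of high_bracket in the frame of high_block between 0.003 and 0.009 m and angle between the x axis of high_bracket and the x axis of high_block, either way round below 0.17 rad and value of joint read_button above 0.0052 m), for 0.1 s.
5. the reading button is let up again (value of joint read_button below 0.001 m), for 0.1 s.
At the end, for the whole second after the job is handed in: every bracket present rests in the tray, released, right way up (within 0.45 rad), its origin within 50 mm of the tray centre along the tray x and 100 mm along y and -12 to 16 mm above its underside; the button is up (x of low_bracket in the frame of tray between -0.05 and 0.05 m and y of low_bracket in the frame of tray between -0.1 and 0.1 m and z of low_bracket in the frame of tray between -0.012 and 0.016 m and angle between each of low_bracket, middle_bracket, high_bracket's own z axis and vertical below 0.45 rad and linear speed of each of low_bracket, middle_bracket, high_bracket below 0.02 m/s and x of middle_bracket in the frame of tray between -0.05 and 0.05 m and y of middle_bracket in the frame of tray between -0.1 and 0.1 m and z of middle_bracket in the frame of tray between -0.012 and 0.016 m and x of high_bracket in the frame of tray between -0.05 and 0.05 m and y of high_bracket in the frame of tray between -0.1 and 0.1 m and z of high_bracket in the frame of tray between -0.012 and 0.016 m and value of joint read_button below 0.001 m); the robot touches nothing.
It fails at once if the jar is shifted by more than 40 mm (distance of amber_jar from where it was at the start of the episode above 0.04 m).
It fails at once if the roll of tape is shifted by more than 40 mm (distance of tape_roll from where it was at the start of the episode above 0.04 m).
Of low_bracket, middle_bracket, high_bracket only 2 to 3 are there at a start; the rules pass over those that are not, and their reading is None.
At some moment in a run one of low_bracket, middle_bracket, high_bracket may be knocked a few centimetres aside while the robot is not near it.
It also fails if it takes over 210 s, if anything falls off the work surface, if the arm or the gripper's body presses on something with over 40 N, if the wrist force passes 120 N, or if a joint passes its speed limit or range.

ROBOT

A 6-joint arm with a two-finger parallel gripper is mounted at the origin on a cart in front of the work surface, level with it; the furniture and walls round the work are solid. World frame = base frame: x ahead of the robot, y to its left, z up, the work surface at z = 0. Lengths are in mm, angles in rad, forces in N, time in s.
With the tool pointing down it reaches from about 300 to 750 mm from the base axis. Payload 8.5 kg.
Tool frame: the origin (TCP) lies midway between the tips of the shut fingers; the grasp point (between the pads) lies 19 mm behind it (bot.grip_depth is the distance from the TCP to the grasp point, in mm); x points along the fingers, y is the direction in which the jaws open and shut, and the axes are right-handed (so a half turn about x gives the same grasp; the last joint's range is limited). The gripper opens to 88 mm and grips with 3 to 60 N. Pads are 18 mm wide; open, the fingers measure 123 mm over their backs; the gripper's body (75 mm by 187 mm) begins 45 mm behind the grasp point.
Start: joints at [1.049, 0.381, 1.297, -0, 1.464, -0.215], TCP at [166.096, 524.302, 201.848] pointing down, gripper open.
Joint ranges: [-3.11, 3.11], [-0.89, 2.33], [0.22, 2.48], [-1.42, 4.56], [0.17, 2.85], [-2.88, 2.88]. Speed limits (rad/s): [2.39, 2.39, 3.14, 3.14, 3.14, 3.14].

INTERFACE

Orientations are given as a rotation vector (axis times angle).
In Python, from station import bot gives the robot as it stands.
- The arm moves only by the shell command python3 -m inch 'ROWS'. ROWS is JSON, a list that holds one entry, the list of rows, each a list of 7 numbers: the opening, from -1 (shut) to 1 (fully open), then the shift along the tool's x, y, z in mm, then the turn, a rotation vector about the tool's x, y, z in rad. A call has exactly 5 rows; each row is the pose to reach, as a shift and turn from the pose commanded when the call began, along the tool's axes at that moment; what a row does not reach only later rows make up. A row lasts 1/8 s, in which the tool goes at most 62.5 mm and 10.7 degrees, less where a joint would pass 70% of its speed; a pose out of reach is approached as far as the arm can. A call with a gripper value outside its range is refused whole. The fingers move at their own pace and stop on an object; the grip force is fixed at half the most. Time passes only in rows, so rows that repeat a pose let the fingers close, or fill a call up. It gives the time, the measured TCP pose, the force and the opening at its end, in the units of the state.
- bot.state(): the state, without advancing time (a new reading comes with each control period).
- bot.camera(name): name is "side" or "top" or "wrist"; returns (picture, depth): 480x640x3 uint8, red, green, blue; 480x640 float32, mm along the optical axis (not along the pixel's ray), 0 where there is no reading.
- bot.calibration(name): a dict with "fx", "fy", "cx", "cy" (pixels), "xyz" and "attitude" of the camera in the world. Camera axes: x right, y down, z forward; pixel columns grow to the right and rows downward; lengths in mm; the calibration is good to about 2 mm. A picture is of the moment at which its call begins: read the wrist's pose just before it. calibration takes no time and is no camera call; for the wrist camera it gives the pose at the moment of the call.
- bot.job_done(): hands the job in, once; it reports no verdict.
The state is a dict: "clock": time; "q": joint angles; "joint_velocities": joint speeds; "joint_efforts": joint torques, N m; "eef_pos": TCP position; "orientation": TCP orientation; "force": force on the tool from outside, world axes, zero at the start; "torque": the same for the moment, N m; "finger_gap": finger opening in mm.
Only numpy, scipy, OpenCV 4.12 (cv2) and the standard library are available. Lean on these libraries where they do the work, as an engineer would, in place of code of your own. Each camera call takes 0.05 s, during which the arm holds its last target.

## Working session

There is one attempt and no reset: what is moved stays moved. The work goes in short steps, Python scripts to look and compute and a shell command to move; the robot and the scene stay as the last step left them, time stands still between calls to the robot, and variables do not carry over. Pictures are saved under pics/ and viewed, and the job is handed in when it is done.

```bash
ls; mkdir -p pics
python3 - <<'E'
from station import bot
import cv2
print(bot.state())
for n in ["top","side","wrist"]:
    c=bot.calibration(n); print(n,c)
    p,d=bot.camera(n); cv2.imwrite(f"pics/{n}0.png",p[:,:,::-1])
    import numpy as np; np.save(f"pics/{n}0.npy",d)
E
```

```text
pics
{'clock': 0.0, 'q': array([ 1.04871985e+00,  3.81166886e-01,  1.29820305e+00, -4.77271952e-06,
        1.46356392e+00, -2.15269589e-01]), 'joint_velocities': array([ 1.75475490e-04,  9.57034945e-04,  1.18809943e-03,  7.00116722e-04,
        2.91272668e-03, -1.29264004e-05]), 'joint_efforts': array([-3.65745414e-03, -4.37918293e+01, -2.24556881e+01,  7.12013198e-02,
        3.51336063e-02, -1.01690036e-04]), 'eef_pos': array([165.94144592, 524.05093729, 201.27288927]), 'orientation': array([ 0.23982296,  1.55783004, -0.24179731]), 'force': array([ 0.41275189, -0.48872774,  0.79536304]), 'torque': array([0.03596565, 0.0480447 , 0.01829771]), 'finger_gap': 87.861470573218}
top {'fx': 487.44335642327553, 'fy': 487.44335642327553, 'cx': 315.6702970197795, 'cy': 235.98473999480922, 'xyz': array([ 434.42499538, -152.64286391, 1302.53968783]), 'attitude': array([-2.20528785,  2.15665177, -0.04362281])}
side {'fx': 476.2650362700467, 'fy': 476.2650362700467, 'cx': 318.8576167557687, 'cy': 243.32418193812987, 'xyz': array([  215.60189238, -1107.10290214,   912.98213508]), 'attitude': array([-2.2447736 ,  0.35375738, -0.18200943])}
wrist {'fx': 376.4265868990878, 'fy': 376.4265868990878, 'cx': 320.2335230034518, 'cy': 240.64959013602893, 'xyz': array([ 85.89997031, 549.99256048, 383.18744679]), 'attitude': array([2.30859645, 1.69073804, 0.27866132])}
```

View pics/top0.png

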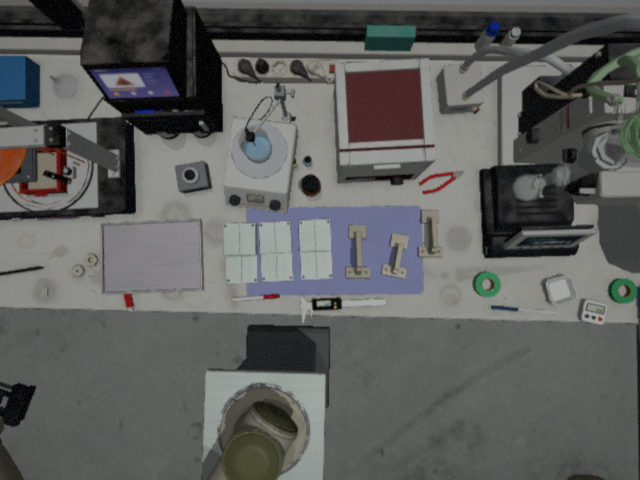

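View pics/side0.png

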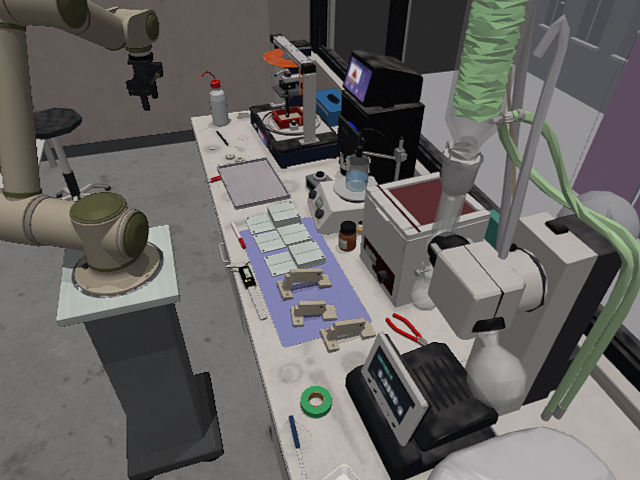

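The top view shows three brackets at about (358,250), (398,255) and (430,232). The blocks are at x≈240, 275 and 315, the tray at (153,257), the box at (193,176), the jar at (311,185) and the tape at (487,284). Next I'll measure them.

```bash
cat > h.py <<'E'
import numpy as np, cv2
from scipy.spatial.transform import Rotation as R
from station import bot
def cloud(n,d=None,c=None):
    if c is None: c=bot.calibration(n)
    if d is None: p,d=bot.camera(n)
    v,u=np.mgrid[0:480,0:640]
    P=np.stack([(u-c['cx'])/c['fx']*d,(v-c['cy'])/c['fy']*d,d],-1)
    W=P@R.from_rotvec(c['attitude']).as_matrix().T+c['xyz']
    W[d==0]=np.nan
    return W
def proj(n,X,c=None):
    c=c or bot.calibration(n)
    q=(np.atleast_2d(X)-c['xyz'])@R.from_rotvec(c['attitude']).as_matrix()
    return q[:,:2]/q[:,2:]*[c['fx'],c['fy']]+[c['cx'],c['cy']]
E
python3 - <<'E'
from h import *
d=np.load('pics/top0.npy'); W=cloud('top',d); np.save('pics/W.npy',W)
for p in [(230,285),(330,285),(455,245),(150,257),(105,225),(193,176),(240,240),(240,270),(275,240),(275,270),(315,240),(315,270),(358,250),(398,255),(430,232),(358,271),(358,230),(311,185)]:
    print(p,W[p[1],p[0]].round(1))
im=cv2.imread('pics/top0.png')
cv2.imwrite('pics/z.png',cv2.resize(im[150:310,80:480],None,fx=2,fy=2,interpolation=cv2.INTER_CUBIC))
# height map
h=np.clip(np.nan_to_num(W[...,2])*2.5,0,255).astype(np.uint8)
cv2.imwrite('pics/hz.png',cv2.resize(cv2.applyColorMap(h,cv2.COLORMAP_JET)[150:310,80:480],None,fx=2,fy=2,interpolation=0))
im=cv2.imread('pics/top0.png')
cv2.imwrite('pics/z2.png',cv2.resize(im[200:300,215:455],None,fx=3.3,fy=3.3,interpolation=cv2.INTER_CUBIC))
E
```

```text
(230, 285) [376.5 100.1   0.6]
(330, 285) [ 382.9 -166.6    2.6]
(455, 245) [ 4.965e+02 -4.965e+02  4.000e-01]
(150, 257) [446.2 316.4   6. ]
(105, 225) [529.7 443.2   3.5]
(193, 176) [656.7 193.   63.7]
(240, 240) [495.7  71.3  34.3]
(240, 270) [417.1  73.7   5.8]
(275, 240) [498.6 -18.4  15.9]
(275, 270) [419.3 -19.7   7.2]
(315, 240) [ 500.5 -124.5   23.9]
(315, 270) [ 421.7 -126.     7.8]
(358, 250) [ 475.4 -235.    65.3]
(398, 255) [ 465.3 -338.    53.4]
(430, 232) [ 527.4 -423.1   33.3]
(358, 271) [ 422.1 -236.8   52. ]
(358, 230) [ 529.8 -237.3   17. ]
(311, 185) [ 636.4 -112.5   81.7]
```

View pics/z2.png

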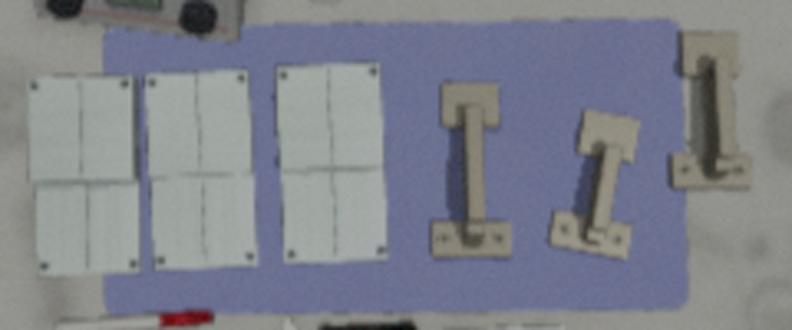

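View pics/hz.png

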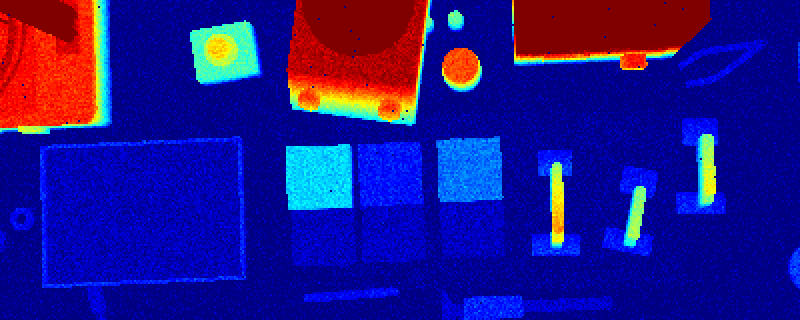

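View pics/wrist0.png

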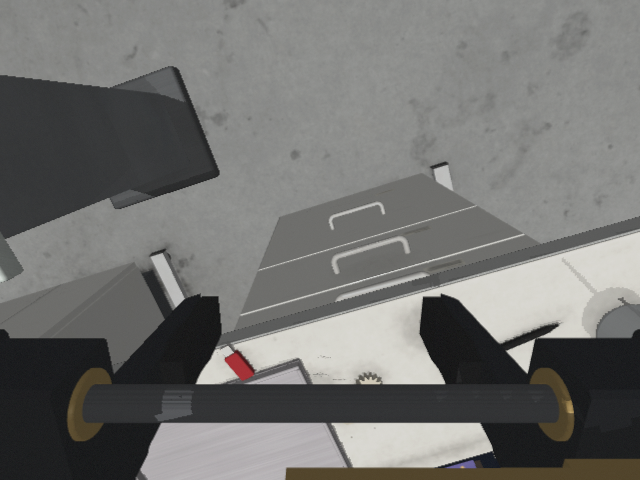

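The heights identify the blocks. From left to right they are high (34 mm, y≈72), low (y≈-19) and middle (24 mm, y≈-125). All the brackets have the heel towards the robot. Next come the poses.

```bash
cat > meas.py <<'E'
from h import *
from scipy import ndimage as nd
SP={'low':(52,60,8,.09,53,-38,30),'middle':(58,66,18,.19,63,-44,36),'high':(64,72,28,.25,73,-50,42)}
def rect(P):
    (c,s,a)=cv2.minAreaRect(P[:,:2].astype(np.float32)); return np.round(c,1),np.round(s,1),round(a,1)
def brackets(W,im,show=True):
    hsv=cv2.cvtColor(im,cv2.COLOR_BGR2HSV)
    out=[]
    X,Y,Z=W[...,0],W[...,1],W[...,2]
    area=(X>340)&(X<640)&(Y>-560)&(Y<420)
    m=area&(Z>26)&(Z<95)
    lab,n=nd.label(m)
    for i in range(1,n+1):
        s=lab==i
        P=W[s]
        if len(P)<12 or len(P)>400: continue
        hi=np.median(P[:,2])
        c=P[:,:2].mean(0); U,S,V=np.linalg.svd(P[:,:2]-c)
        v=V[0]*np.sign(V[0][0]); t=(P[:,:2]-c)@v
        k=np.polyfit(t,P[:,2],1)
        out.append((c.round(1),round(float(np.degrees(np.arctan2(v[1],v[0]))),1),t.min().round(1),t.max().round(1),'zfit',k.round(3),'w',round(float(((P[:,:2]-c)@[-v[1],v[0]]).std()),1),len(P),np.argwhere(s).mean(0).round()))
    return out
E
python3 - <<'E'
from meas import *
W=np.load('pics/W.npy'); im=cv2.imread('pics/top0.png')
for o in brackets(W,im): print(o)
Z=W[...,2];X=W[...,0];Y=W[...,1]
def reg(lo,hi,x0,x1,y0,y1):
    m=(Z>lo)&(Z<hi)&(X>x0)&(X<x1)&(Y>y0)&(Y<y1); m=nd.binary_opening(m,np.ones((3,3))); l,n=nd.label(m); k=np.argmax(nd.sum(m,l,range(1,n+1)))+1; return W[l==k]
for nm,a in {'highblk':(27,40,440,560,20,115),'lowblk':(10.5,18,440,560,-66,20),'midblk':(18,30,440,560,-175,-75),'box':(38,52,600,720,120,260),'button':(57,70,600,720,120,260),'jar':(70,90,600,680,-150,-80)}.items():
    P=reg(*a); print(nm,rect(P),P.mean(0).round(1))
for nm,a in {'tray':(10.5,25,320,580,150,480)}.items():
    m=(Z>a[0])&(Z<a[1])&(X>a[2])&(X<a[3])&(Y>a[4])&(Y<a[5]); l,n=nd.label(m,np.ones((3,3)));k=np.argmax(nd.sum(m,l,range(1,n+1)))+1; P=W[l==k];print(nm,rect(P),P[:,:2].min(0),P[:,:2].max(0))
E
```

```text
(array([632. , 203.2]), -83.9, np.float64(-34.1), np.float64(45.2), 'zfit', array([-3.900e-02,  4.235e+01]), 'w', 4.4, 188, array([187., 191.]))
(array([ 629. , -110.5]), -88.1, np.float64(-24.2), np.float64(24.4), 'zfit', array([-0.133, 68.512]), 'w', 6.2, 184, array([189., 310.]))
(array([ 618.9, -557.9]), 2.7, np.float64(-23.1), np.float64(20.7), 'zfit', array([ 0.089, 37.284]), 'w', 1.0, 52, array([198., 483.]))
(array([ 583.6, -558.8]), 2.9, np.float64(-7.5), np.float64(7.1), 'zfit', array([-0.821, 36.852]), 'w', 0.7, 13, array([211., 483.]))
(array([ 518.9, -426.3]), 0.5, np.float64(-45.9), np.float64(46.3), 'zfit', array([-1.1000e-02,  5.0487e+01]), 'w', 4.6, 294, array([235., 433.]))
(array([ 537.9, -142.3]), 80.7, np.float64(-7.6), np.float64(8.4), 'zfit', array([ 0.061, 27.547]), 'w', 1.6, 12, array([226., 322.]))
(array([ 469.9, -235.5]), 1.6, np.float64(-53.3), np.float64(54.9), 'zfit', array([-0.077, 60.102]), 'w', 4.4, 270, array([252., 358.]))
(array([ 457.6, -336.7]), -9.6, np.float64(-38.4), np.float64(40.2), 'zfit', array([ 0.063, 48.579]), 'w', 4.4, 203, array([258., 397.]))
highblk (array([500.8,  73.6]), array([83.1, 82.8]), 2.6) [500.   73.2  34.2]
lowblk (array([492.4, -20.9]), array([50.7, 79.9]), 1.7) [495.2 -17.7  14.3]
midblk (array([ 515.6, -122.6]), array([83. , 83.9]), 3.9) [ 515.5 -122.2   24.3]
box (array([662.1, 203.7]), array([70.8, 80.8]), 10.8) [661.4 201.6  45.1]
button (array([668.8, 200.7]), array([28. , 22.3]), 76.3) [666.6 201.7  64.8]
jar (array([ 643.3, -108.6]), array([43.2, 43. ]), 1.6) [ 643.1 -109.3   81.6]
tray (array([449.2, 311.4]), array([191.7, 272.4]), 3.8) [347.96377715 169.79951488] [552.88709743 452.4847673 ]
```

```bash
cat > fit.py <<'E'
from h import *
from scipy.optimize import least_squares
# boxes: x0,x1,y0,y1,z0,z1
BR={}
for n,(h0,h1,t0,t1,dz,lean,oz,r0,r1,top) in {'low':(-52,-24,24,60,8,.09,-2,-38,30,53),'middle':(-58,-30,30,66,18,.19,-6,-44,36,63),'high':(-64,-36,36,72,28,.25,-9,-50,42,73)}.items():
    BR[n]=dict(b=[(h0,h1,-32,32,0,10),(t0,t1,-23,23,dz,dz+10),(r0,r1,-7,7,top-40,top),(r0,h1,-7,7,5,top),(t0,r1,-7,7,dz+5,top)],lean=lean,oz=oz,ext=(h0,t1))
BL={n:dict(b=[(-75,0,-42,42,-10,6),(0,83,-42,42,-10,s)],lean=0,oz=0,ext=(-75,83)) for n,s in dict(low=14,middle=24,high=34).items()}
def sdf(p,b):
    b=np.array(b,float); lo=b[[0,2,4]];hi=b[[1,3,5]]
    q=np.abs(p-(lo+hi)/2)-(hi-lo)/2
    return np.linalg.norm(np.maximum(q,0),axis=1)+np.minimum(q.max(1),0)
def tf(M,x,y,yaw,lean=None,z=None):
    lean=M['lean'] if lean is None else lean; z=M['oz'] if z is None else z
    return R.from_euler('z',yaw)*R.from_euler('y',lean), np.array([x,y,z])
def resid(v,M,P,lean,z,ground):
    r,t=tf(M,v[0],v[1],v[2],lean,z+(v[3] if len(v)>3 else 0)); q=r.inv().apply(P-t)
    s=np.min([sdf(q,b) for b in M['b']],axis=0)
    s=np.minimum(s,P[:,2]-ground)
    return np.clip(s,-15,15)
def fit(M,W,x,y,yaw=0,lean=None,z=None,ground=0.,rad=95):
    lean=M['lean'] if lean is None else lean; z=M['oz'] if z is None else z
    P=W.reshape(-1,3); P=P[np.isfinite(P).all(1)]
    best=None
    for it in range(3):
        r,t=tf(M,x,y,yaw,0,0); q=r.inv().apply(P-[x,y,0])
        s=(q[:,0]>M['ext'][0]-22)&(q[:,0]<M['ext'][1]+22)&(abs(q[:,1])<46)&(P[:,2]<120)&(P[:,2]>-10)
        o=least_squares(resid,[x,y,yaw],args=(M,P[s],lean,z,ground),loss='soft_l1',f_scale=2.,diff_step=1e-3,x_scale=[1,1,.02])
        x,y,yaw=o.x
    return o.x, np.abs(o.fun).mean(), s.sum()
def avg(n,k=6):
    ds=[];im=None
    for i in range(k):
        p,d=bot.camera(n); d=d.copy();d[d==0]=np.nan; ds.append(d); im=p
    d=np.nan_to_num(np.nanmedian(ds,0)); return cloud(n,d),im
E
python3 - <<'E'
from fit import *
W,im=avg('top',5); np.save('pics/W.npy',W)
for n,g in dict(low=(455,-19),middle=(470,-124),high=(458,71)).items():
    v,e,k=fit(BL[n],W,*g,.05); print('block',n,v.round(3),e.round(2),k)
for n,g in dict(low=(455,-336,-.17),middle=(519,-426,0),high=(470,-236,.03)).items():
    for m in BR:
        v,e,k=fit(BR[m],W,*g); print('br at',n,'as',m,v.round(3),e.round(2),k)
E
```

```text
block low [ 4.66936e+02 -1.96320e+01  4.40000e-02] 1.31 2597
block middle [ 4.73459e+02 -1.24386e+02  6.40000e-02] 1.26 2607
block high [4.58462e+02 7.18140e+01 5.70000e-02] 1.19 2621
br at low as low [ 4.63610e+02 -3.39152e+02 -1.62000e-01] 1.73 2035
br at low as middle [ 4.61993e+02 -3.39081e+02 -1.77000e-01] 1.82 2190
br at low as high [ 4.64651e+02 -3.39499e+02 -1.79000e-01] 2.11 2345
br at middle as low [ 5.22313e+02 -4.28014e+02  2.70000e-02] 2.3 2004
br at middle as middle [ 5.21475e+02 -4.28222e+02  2.00000e-02] 1.44 2174
br at middle as high [ 5.18398e+02 -4.28389e+02  1.70000e-02] 1.59 2304
br at high as low [ 4.67647e+02 -2.36629e+02  7.90000e-02] 4.09 2020
br at high as middle [ 4.68924e+02 -2.36117e+02  3.30000e-02] 2.96 2179
br at high as high [ 4.68252e+02 -2.36206e+02  3.10000e-02] 1.86 2320
```

```bash
cat > plan.py <<'E'
from fit import *
def cur():
    s=bot.state(); return R.from_rotvec(s['orientation']), np.array(s['eef_pos']), s
def desired(yaw,pitch=0):  # tool with z along yaw heading (toe), pitched by lean (toe down)
    B=(R.from_euler('z',yaw)*R.from_euler('y',pitch)).as_matrix()
    return R.from_matrix(np.stack([-B[:,2],B[:,1],B[:,0]],1))
def delta(Rt,pt,Rc=None,pc=None):
    if Rc is None: Rc,pc,_=cur()
    d=Rc.inv().apply(pt-pc); r=(Rc.inv()*Rt).as_rotvec()
    print('shift',d.round(1),'turn',r.round(3),'deg',np.degrees(np.linalg.norm(r)).round(1)); return d,r
def grip(name,x,y,yaw,lean=None,z=None,up=0):
    M=BR[name]; r,t=tf(M,x,y,yaw,lean,z); top={'low':38,'middle':48,'high':58}[name]
    g=r.apply([-4,0,top])+t
    Rt=desired(yaw,M['lean'] if lean is None else lean)
    tcp=g+Rt.apply([19,0,0])+[0,0,up]
    return Rt,tcp
def pad(name):
    return {'low':(45,0,18),'middle':(51,0,28),'high':(57,0,38)}[name]
E
python3 - <<'E'
from plan import *
Rc,pc,s=cur(); print(Rc.as_matrix().round(3),pc,bot.grip_depth,s['q'].round(3))
Rt,t=grip('low',463.6,-339.2,-.162); print(t); delta(Rt,t)
E
```

```text
[[-0.     0.302  0.953]
 [-0.     0.953 -0.302]
 [-1.    -0.    -0.   ]] [166.06348187 524.25209767 201.73725794] 18.700000000000003 [ 1.049  0.381  1.298  0.     1.464 -0.215]
[ 461.35368347 -338.83287952   17.28261612]
shift [ 184.6 -733.6  542.2] turn [-0.145  0.09  -0.006] deg 9.8
```

```bash
python3 -m inch '[[[1,0,-60,40,0,0,0],[1,0,-120,80,0,0,0],[1,0,-180,120,0,0,0],[1,0,-230,160,0,0,0],[1,0,-245,181,0,0,0]]]'
```

```text
clock: 1.02
eef_pos: [264.7, 234.3, 202.1]
orientation: [0.241, 1.556, -0.24]
force: [0.5, 1.0, 0.2]
finger_gap: 88.2
```

```bash
python3 -m inch '[[[1,0,-50,36,0,0,0],[1,0,-100,72,0,0,0],[1,0,-150,110,0,0,0],[1,0,-200,150,0,0,0],[1,0,-245,181,0,0,0]]]'; python3 -m inch '[[[1,0,-50,36,0,0,0],[1,0,-100,72,0,0,0],[1,0,-150,110,0,0,0],[1,0,-200,150,0,0,0],[1,0,-243,180,0,0,0]]]'
python3 - <<'E'
from plan import *
Rt,t=grip('low',463.6,-339.2,-.162,up=100); print(t); delta(Rt,t)
E
```

```text
clock: 1.65
eef_pos: [363.6, -54.5, 202.1]
orientation: [0.241, 1.556, -0.242]
force: [0.2, 1.5, -0.2]
finger_gap: 88.3
clock: 2.28
eef_pos: [461.9, -340.4, 201.6]
orientation: [0.241, 1.557, -0.241]
force: [-0.1, -0.6, 0.2]
finger_gap: 88.2
[ 461.35368347 -338.83287952  117.28261612]
shift [84.3  1.3 -1. ] turn [-0.145  0.09  -0.007] deg 9.8
```

```bash
python3 -m inch '[[[1,20,0,0,-0.05,0.03,0],[1,40,0,0,-0.1,0.06,0],[1,60,1,-1,-0.145,0.09,0],[1,60,1,-1,-0.145,0.09,-0.007],[1,60,1,-1,-0.145,0.09,-0.007]]]'
python3 - <<'E'
from plan import *
c=bot.calibration('wrist');p,d=bot.camera('wrist'); cv2.imwrite('pics/w1.png',p[:,:,::-1]); 
W=cloud('wrist',d,c); np.save('pics/Ww.npy',W)
print(fit(BR['low'],W,463.6,-339,-.162))
T,_=avg('top',2); print(fit(BR['low'],T,463.6,-339,-.162))
E
```

```text
clock: 2.9
eef_pos: [461.1, -336.9, 142.6]
orientation: [0.133, 1.656, -0.124]
force: [0.8, 0.7, 0.3]
finger_gap: 88.3
(array([ 4.60428238e+02, -3.39625387e+02, -1.68347377e-01]), np.float64(0.7945641456439687), np.int64(17398))
(array([ 4.67580824e+02, -3.42040443e+02, -3.45152359e-02]), np.float64(1.7768703266316386), np.int64(349))fit.py:34: RuntimeWarning: All-NaN slice encountered
  d=np.nan_to_num(np.nanmedian(ds,0)); return cloud(n,d),im
```

View pics/w1.png

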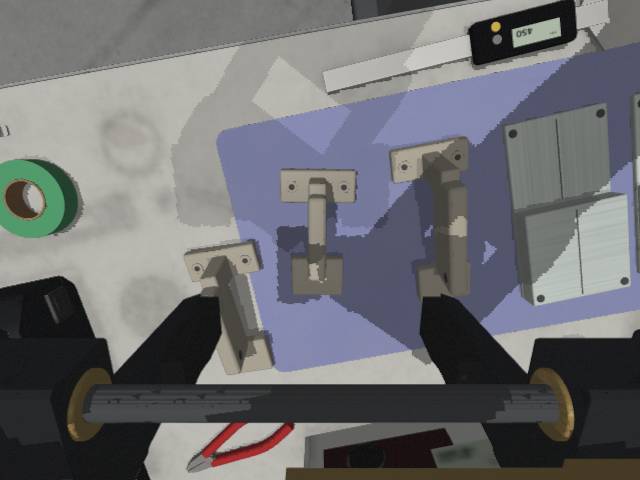

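The wrist view shows the low bracket centred at about (317,235), with its heel at (318,185). The fit residual is 0.8 mm. Next I'll descend to grip.

Run:
```python
from plan import *
Rt,t=grip('low',461,-339.6,-.167); print(t); delta(Rt,t)
```

```text
[ 458.75554714 -339.22165257   17.28261612]
shift [125.2  -2.3   9.3] turn [0.005 0.001 0.002] deg 0.3
```

```bash
python3 -m inch '[[[0,20,-2,9,0.005,0,0],[0,50,-2,9,0.005,0,0],[0,80,-2,9,0.005,0,0],[0,100,-2,9,0.005,0,0],[0,110,-2,9,0.005,0,0]]]' && python3 -m inch '[[[0,5,0,0,0,0,0],[0,10,0,0,0,0,0],[0,15,0,0,0,0,0],[0,15,0,0,0,0,0],[0,15,0,0,0,0,0]]]'
python3 - <<'E'
from plan import *
Rt,t=grip('low',461,-339.6,-.167); print(t); delta(Rt,t)
E
```

```text
clock: 3.68
eef_pos: [459.3, -338.8, 31.1]
orientation: [0.138, 1.657, -0.127]
force: [-0.8, -1.2, 1.0]
finger_gap: 44.4
clock: 4.3
eef_pos: [458.3, -338.7, 16.8]
orientation: [0.137, 1.657, -0.127]
force: [-0.1, 0.8, -1.1]
finger_gap: 44.0
[ 458.75554714 -339.22165257   17.28261612]
shift [-0.6 -0.5  0.5] turn [0.    0.    0.001] deg 0.1
```

Next I'll close the fingers and lift.

```bash
python3 -m inch '[[[-1,0,0,0,0,0,0],[-1,0,0,0,0,0,0],[-1,0,0,0,0,0,0],[-1,0,0,0,0,0,0],[-1,0,0,0,0,0,0]]]' ; python3 -m inch '[[[-1,-5,0,0,0,0,0],[-1,-20,0,0,0,0,0],[-1,-50,0,0,0,0,0],[-1,-80,0,0,0,0,0],[-1,-90,0,0,0,0,0]]]'
python3 - <<'E'
from plan import *
p,d=bot.camera('side'); cv2.imwrite('pics/s1.png',cv2.resize(p[200:420,200:440,::-1],None,fx=2.5,fy=2.5))
c=bot.calibration('wrist');p,d=bot.camera('wrist'); cv2.imwrite('pics/w2.png',p[:,:,::-1]); np.save('pics/Ww.npy',cloud('wrist',d,c))
E
```

```text
clock: 4.92
eef_pos: [458.2, -338.6, 16.6]
orientation: [0.138, 1.657, -0.127]
force: [0.6, 0.4, -0.4]
finger_gap: 0.3
clock: 5.55
eef_pos: [466.9, -340.4, 108.6]
orientation: [0.136, 1.654, -0.129]
force: [0.3, 0.0, -0.1]
finger_gap: 0.7
```

View pics/s1.png

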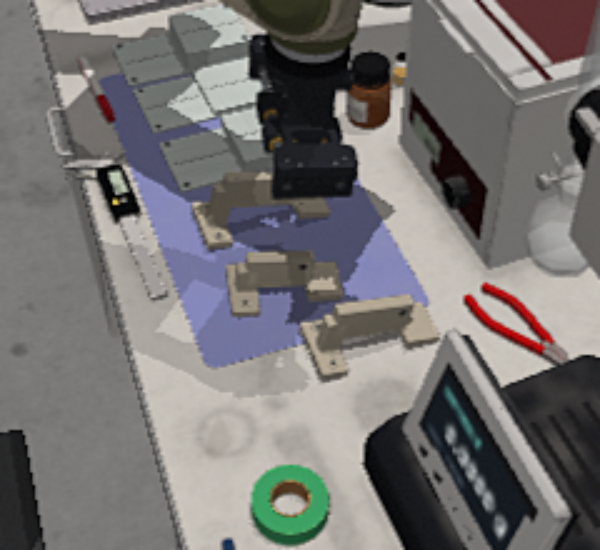

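View pics/w2.png

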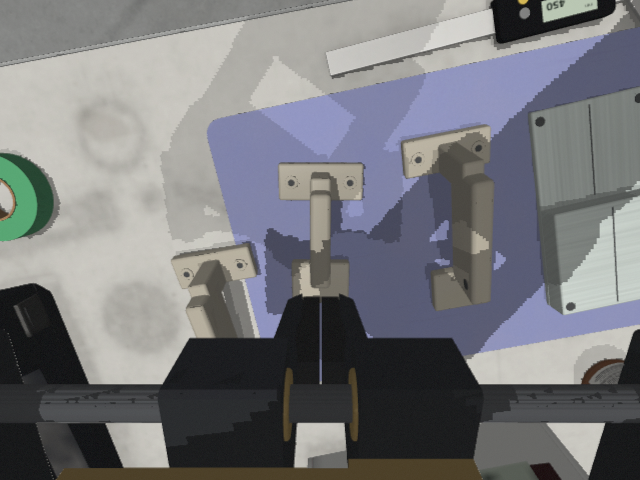

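Run:
```python
from plan import *
Rc,pc,s=cur(); c=bot.calibration('wrist'); print(pc,s['force'])
print('cam',c['xyz'],R.from_rotvec(c['attitude']).as_matrix().round(3)); print('cam in tool',Rc.inv().apply(c['xyz']-pc).round(1))
for k in [0,-19,91]: print(k,proj('wrist',pc+Rc.apply([k,0,0]),c).round(0))
W=np.load('pics/Ww.npy')
for px in [(321,300),(300,310),(321,170),(320,230),(300,185),(470,230),(315,270),(340,270)]: print(px,W[px[1],px[0]].round(1))
print(fit(BR['low'],W,463.6,-339,-.162))
```

```text
[ 466.48143398 -340.05081098  107.18234976] [ 0.87036988  0.01786609 -0.49051408]
cam [ 399.8908366  -328.1315687   295.75767175] [[ 0.166  0.958  0.235]
 [ 0.986 -0.16  -0.043]
 [-0.003  0.239 -0.971]]
cam in tool [-181.9    0.3  -84.1]
0 [[320. 280.]]
-19 [[320. 296.]]
91 [[320. 229.]]
(321, 300) [ 462.7 -339.1  146.3]
(300, 310) [ 460.  -347.   159.6]
(321, 170) [ 416.  -331.5   12.2]
(320, 230) [ 452.1 -338.2   53.5]
(300, 185) [ 424.4 -349.    11.3]
(470, 230) [ 465.7 -243.9   63.4]
(315, 270) [ 480.6 -346.5   48.8]
(340, 270) [ 495.3 -329.6   13.2]
(array([ 4.60391035e+02, -3.39647147e+02, -1.67738757e-01]), np.float64(0.7802694814509415), np.int64(19871))
```

Run:
```python
from plan import *
Rc,pc,s=cur(); W=np.load('pics/Ww.npy')
for u in (310,330):
  for r in range(284,345,6): print(u,r,Rc.inv().apply(W[r,u]-pc).round(0), end=' ')
  print()
print(s['finger_gap'])
im=cv2.imread('pics/w2.png'); cv2.imwrite('pics/w2z.png',cv2.resize(im[150:350,230:420],None,fx=3,fy=3,interpolation=cv2.INTER_CUBIC))
```

```text
310 284 [92. -9. 47.] 310 290 [91. -9. 52.] 310 296 [-37.  -4.  -8.] 310 302 [-42.  -4.  -8.] 310 308 [-47.  -4.  -8.] 310 314 [-53.  -4.  -9.] 310 320 [-56.  -4.  -8.] 310 326 [-61.  -4.  -8.] 310 332 [-65.  -4.  -9.] 310 338 [-70.  -4.  -9.] 310 344 [-74.  -3.  -9.] 
330 284 [91.  7. 47.] 330 290 [91.  8. 52.] 330 296 [-37.   4.  -8.] 330 302 [-44.   4.  -9.] 330 308 [-47.   4.  -8.] 330 314 [-53.   4.  -9.] 330 320 [-57.   4.  -9.] 330 326 [-62.   4.  -9.] 330 332 [-65.   4.  -9.] 330 338 [-70.   3.  -9.] 330 344 [-73.   3.  -9.] 
0.3033961263294385
```

View pics/w2z.png

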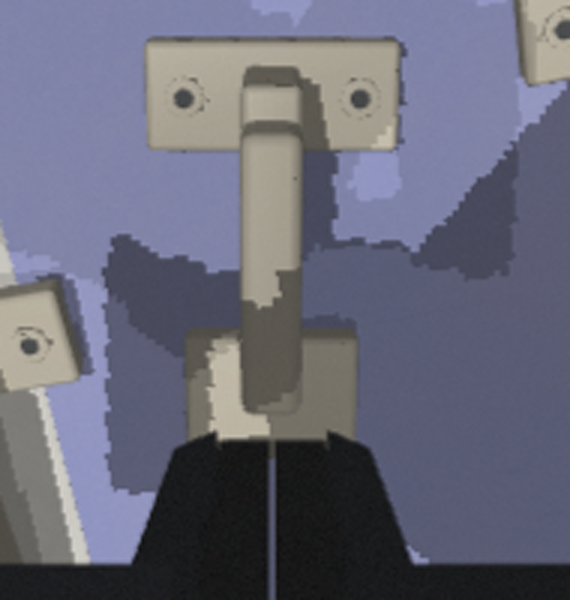

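The grasp missed: the gap closed to 0.3 mm and the bracket has not moved. In the wrist view the finger ends are about 36 mm behind the reported TCP. I'll cross-check that with the side camera.

Run:
```python
from plan import *
Rc,pc,s=cur(); c=bot.calibration('side'); p,d=bot.camera('side'); W=cloud('side',d,c)
L=(W-pc)@Rc.as_matrix()
m=(abs(L[...,1])<100)&(abs(L[...,2])<60)&(L[...,0]<25)&(L[...,0]>-150)
Q=L[m]
for a in range(-150,25,10):
    k=Q[(Q[:,0]>=a)&(Q[:,0]<a+10)]
    if len(k): print(a,len(k),k.min(0).round(0),k.max(0).round(0))
v,u=np.argwhere(m).mean(0); b=proj('side',[pc, pc+Rc.apply([-19,0,0]), pc+Rc.apply([-36,0,0])],c); print(b)
im=p[:,:,::-1].copy()
for q in b: cv2.circle(im,tuple(int(x) for x in q),1,(0,0,255),-1)
cv2.imwrite('pics/s2.png',cv2.resize(im[200:320,270:390],None,fx=5,fy=5,interpolation=0))
```

```text
-150 566 [-150.  -96.  -36.] [-140.   93.   34.]
-140 163 [-140.  -96.  -36.] [-130.   91.   33.]
-130 231 [-130.  -94.  -36.] [-120.   87.   33.]
-120 215 [-120.  -88.  -36.] [-110.   81.   33.]
-110 98 [-110.  -88.  -35.] [-103.   79.   31.]
-100 1 [-99. -81.  26.] [-99. -81.  26.]
[[314.07898041 285.99124016]
 [314.8260405  280.21165616]
 [315.50798225 274.9358561 ]]
```

View pics/s2.png

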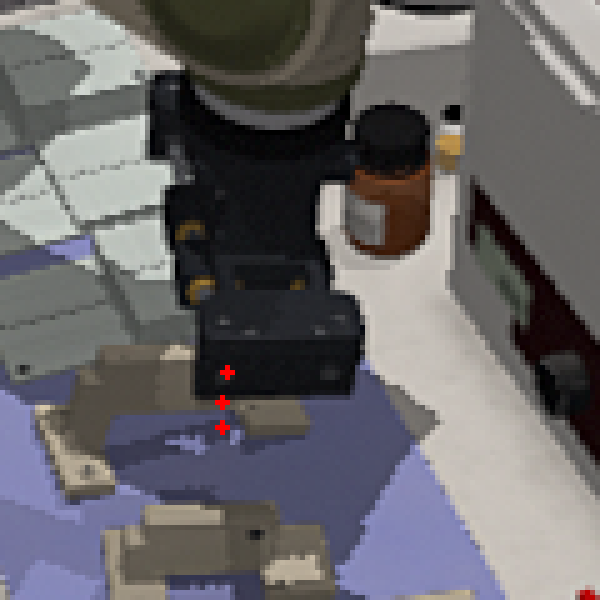

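The side view agrees: the body's lower face is about 38 mm higher than stated. The true tip is therefore about 36 mm behind the reported TCP, so I'll add that offset and retry, checking each descent.

```bash
cat >> plan.py <<'E'
D=36.
_g=grip
def grip(*a,**k):
    Rt,t=_g(*a,**k); return Rt,t+Rt.apply([D,0,0])
E
python3 - <<'E'
from plan import *
Rt,t=grip('low',460.6,-339.6,-.167); print(t); delta(Rt,t)
E
```

```text
[ 455.16493382 -338.68381087  -18.57168226]
shift [125.1  -0.7   0.3] turn [ 0.    -0.     0.001] deg 0.1
```

```bash
python3 -m inch '[[[0,10,-1,0,0,0,0],[0,35,-1,0,0,0,0],[0,60,-1,0,0,0,0],[0,80,-1,0,0,0,0],[0,90,-1,0,0,0,0]]]' && python3 -m inch '[[[0,8,0,0,0,0,0],[0,16,0,0,0,0,0],[0,24,0,0,0,0,0],[0,32,0,0,0,0,0],[0,35,0,0,0,0,0]]]'
python3 - <<'E'
from plan import *
Rc,pc,s=cur()
c=bot.calibration('wrist');p,d=bot.camera('wrist'); cv2.imwrite('pics/w3.png',p[:,:,::-1]); W=cloud('wrist',d,c)
for u in (222,235,410,425):
  for r in range(284,305,3): print(u,r,Rc.inv().apply(W[r,u]-pc).round(0), end=' ')
  print()
E
```

```text
clock: 6.32
eef_pos: [457.0, -338.8, 14.3]
orientation: [0.14, 1.66, -0.125]
force: [0.2, 0.8, -0.6]
finger_gap: 43.9
clock: 6.95
eef_pos: [454.7, -338.9, -18.8]
orientation: [0.138, 1.657, -0.127]
force: [0.3, 0.4, 0.9]
finger_gap: 44.1
222 284 [-18. -47.  -6.] 222 287 [-19. -47.  -5.] 222 290 [-20. -47.  -4.] 222 293 [-19. -47.  -2.] 222 296 [-19. -47.  -0.] 222 299 [-20. -47.   1.] 222 302 [-20. -47.   2.] 
235 284 [-19. -40.  -6.] 235 287 [-20. -40.  -5.] 235 290 [-20. -40.  -4.] 235 293 [-20. -41.  -2.] 235 296 [-19. -41.  -0.] 235 299 [-20. -41.   1.] 235 302 [-43. -35. -10.] 
410 284 [-19.  43.  -7.] 410 287 [-18.  43.  -5.] 410 290 [-19.  43.  -4.] 410 293 [-21.  43.  -3.] 410 296 [-18.  44.   0.] 410 299 [-19.  43.   1.] 410 302 [-20.  43.   3.] 
425 284 [-19.  50.  -6.] 425 287 [-20.  50.  -5.] 425 290 [-19.  50.  -3.] 425 293 [-19.  50.  -2.] 425 296 [-20.  50.  -1.] 425 299 [-19.  51.   1.] 425 302 [-19.  51.   3.]
```

View pics/w3.png

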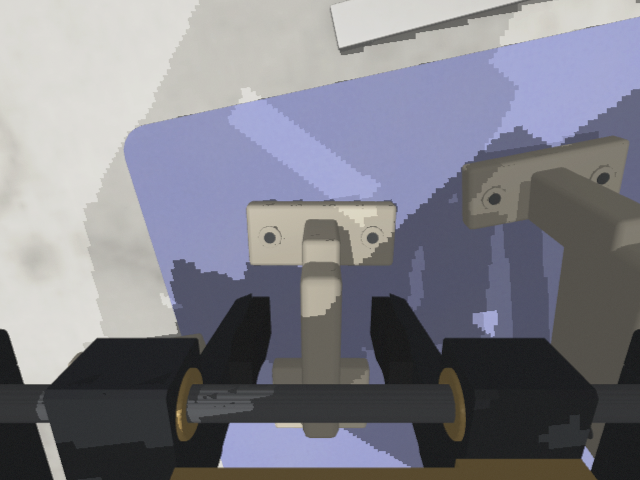

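The rib now sits between the fingertips at about (270..370, 300). Closing.

```bash
python3 -m inch '[[[-1,0,0,0,0,0,0],[-1,0,0,0,0,0,0],[-1,0,0,0,0,0,0],[-1,0,0,0,0,0,0],[-1,0,0,0,0,0,0]]]' ; python3 -m inch '[[[-1,-3,0,0,0,0,0],[-1,-10,0,0,0,0,0],[-1,-25,0,0,0,0,0],[-1,-50,0,0,0,0,0],[-1,-70,0,0,0,0,0]]]'
python3 - <<'E'
from plan import *
p,d=bot.camera('side'); cv2.imwrite('pics/s3.png',cv2.resize(p[200:420,200:440,::-1],None,fx=2.5,fy=2.5))
E
```

```text
clock: 7.62
eef_pos: [455.0, -339.1, -18.1]
orientation: [0.137, 1.657, -0.127]
force: [-0.0, -0.5, 1.8]
finger_gap: 13.9
clock: 8.25
eef_pos: [461.5, -340.3, 53.3]
orientation: [0.137, 1.656, -0.128]
force: [0.3, -0.5, -0.1]
finger_gap: 13.6
```

View pics/s3.png

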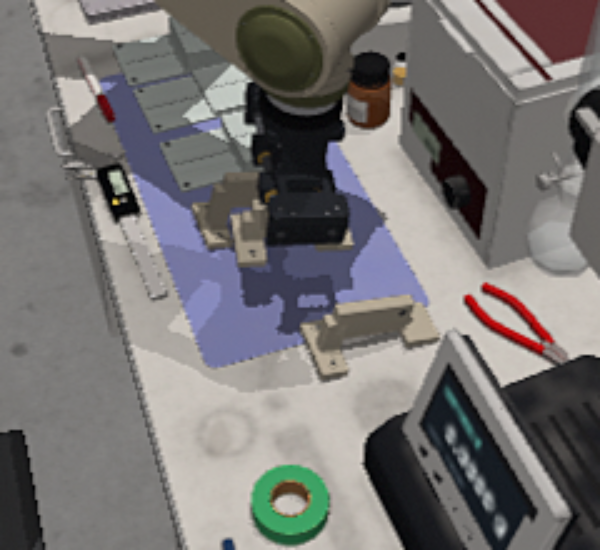

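Run:
```python
from plan import *
Rt,t=grip('low',466.9,-19.6,.044,lean=0,z=6,up=110); print(t); delta(Rt,t)
```

```text
[462.90387138 -19.77594322  99.        ]
shift [-39.9 316.8 -56.5] turn [-0.21  -0.086 -0.005] deg 13.0
```

```bash
python3 -m inch '[[[-1,-20,0,0,0,0,0],[-1,-40,0,0,0,0,0],[-1,-40,50,-9,0,0,0],[-1,-40,90,-16,0,0,0],[-1,-40,110,-20,0,0,0]]]' && python3 -m inch '[[[-1,0,40,-8,-0.04,0,0],[-1,0,80,-16,-0.09,-0.03,0],[-1,0,120,-23,-0.14,-0.06,0],[-1,0,160,-30,-0.18,-0.08,0],[-1,0,205,-36,-0.21,-0.086,-0.005]]]';python3 - <<'E'
from plan import *
Rt,t=grip('low',466.9,-19.6,.044,lean=0,z=6,up=110); print(t); delta(Rt,t)
c=bot.calibration('wrist');p,d=bot.camera('wrist'); cv2.imwrite('pics/w4.png',p[:,:,::-1]); W=cloud('wrist',d,c)
for n,g in dict(low=(467,-19.6),middle=(473,-124),high=(458,71)).items():
    v,e,k=fit(BL[n],W,*g,.05); print('block',n,v.round(3),e.round(2),k)
E
```

```text
clock: 8.93
eef_pos: [463.2, -227.2, 93.4]
orientation: [0.136, 1.657, -0.126]
force: [0.9, 0.3, -1.2]
finger_gap: 13.4
clock: 9.55
eef_pos: [462.2, -20.2, 96.4]
orientation: [-0.031, 1.573, 0.037]
force: [0.3, 0.7, -1.7]
finger_gap: 13.8
[462.90387138 -19.77594322  99.        ]
shift [-2.6  0.4  0.7] turn [-0.001 -0.002 -0.003] deg 0.2
block low [ 4.66299e+02 -2.08330e+01  6.50000e-02] 1.22 15672
block middle [ 4.72762e+02 -1.25681e+02  6.60000e-02] 0.8 29495
block high [4.57814e+02 7.22220e+01 5.00000e-02] 1.0 30003
```

View pics/w4.png

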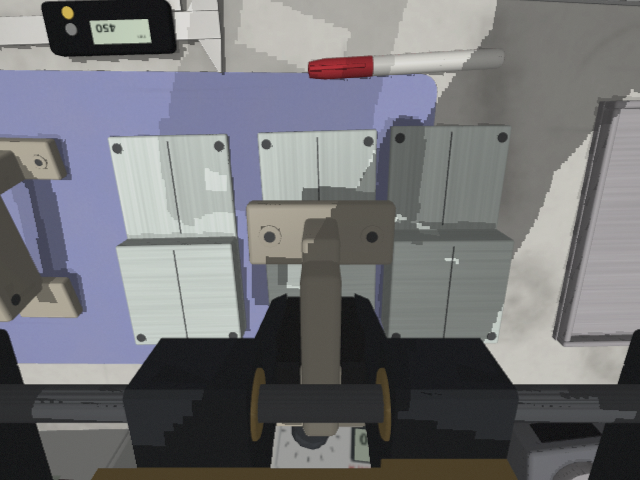

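Run:
```python
from plan import *
Rc,pc,s=cur();c=bot.calibration('wrist')
ds=[]
for i in range(3): p,d=bot.camera('wrist'); ds.append(d)
W=cloud('wrist',np.median(ds,0),c)
P=np.concatenate([W[208:258,256:296].reshape(-1,3),W[208:258,346:388].reshape(-1,3)])
A=np.c_[P[:,0]-P[:,0].mean(),P[:,1]-P[:,1].mean(),np.ones(len(P))]
k,*_=np.linalg.lstsq(A,P[:,2],rcond=None); print('heel plane slopes',k,P.min(0),P.max(0))
# 6dof-ish fit in hand: free x,y,yaw,pitch,z
M=BR['low']; Q=W[195:330,240:400].reshape(-1,3); Q=Q[(Q[:,2]>70)&(Q[:,2]<160)]
L=(Q-pc)@Rc.as_matrix()
from scipy.optimize import least_squares
# keep rib pixels & heel only
g=(abs(L[:,1])<7.5)|(L[:,2]<-18); Q=Q[g]
def f(v):
    r=R.from_euler('z',v[2])*R.from_euler('y',v[3]); q=r.inv().apply(Q-[v[0],v[1],v[4]])
    return np.min([sdf(q,b) for b in M['b']],axis=0)
o=least_squares(f,[466,-20,.044,0,116],loss='soft_l1',diff_step=1e-3,x_scale=[1,1,.02,.02,1]); print(o.x.round(3),np.abs(o.fun).mean(),len(Q))
Rt,t=grip('low',466.9,-19.6,.044,lean=0,z=6,up=0); print('expected origin from grip', pc-t+[466.9,-19.6,6])
```

```text
heel plane slopes [-1.95731985e-03  4.99216065e-03  1.23952883e+02] [414.17862355 -45.23298097 122.28150935] [439.12568062  12.52557374 125.94356381]
[ 4.63789e+02 -1.53880e+01  5.40000e-02 -6.10000e-02  1.16187e+02] 1.0978647790044818 9610
expected origin from grip [465.31241594 -15.58124767 113.3631812 ]
```

Run:
```python
from plan import *
Rc,pc,s=cur(); print(pc,s['joint_velocities'].round(3),s['clock'])
Rt,t=grip('low',466.4,-20.3,.052,lean=0,z=6,up=2); print(t); delta(Rt,t)
Rt,t=grip('low',466.4,-20.3,.052,lean=0,z=6,up=12); print(t); delta(Rt,t)
```

```text
[462.34284742 -20.77655399  96.24835368] [-0.032  0.008 -0.006 -0.003 -0.002 -0.   ] 9.75
[462.40540678 -20.50790627  -9.        ]
shift [ 1.052e+02 -1.000e-01  4.000e-01] turn [-0.008 -0.003 -0.003] deg 0.5
[462.40540678 -20.50790627   1.        ]
shift [95.2 -0.   0.4] turn [-0.008 -0.003 -0.003] deg 0.5
```

```bash
python3 -m inch '[[[-1,25,0,0,-0.008,-0.003,-0.003],[-1,50,0,0,-0.008,-0.003,-0.003],[-1,75,0,0,-0.008,-0.003,-0.003],[-1,90,0,0,-0.008,-0.003,-0.003],[-1,95,0,0,-0.008,-0.003,-0.003]]]' ; python3 -m inch '[[[-1,2,0,0,0,0,0],[-1,4,0,0,0,0,0],[-1,6,0,0,0,0,0],[-1,8,0,0,0,0,0],[-1,9,0,0,0,0,0]]]'; python3 -m inch '[[[-1,1,0,0,0,0,0],[-1,1.5,0,0,0,0,0],[-1,2,0,0,0,0,0],[-1,2.5,0,0,0,0,0],[-1,3,0,0,0,0,0]]]'
```

```text
clock: 10.38
eef_pos: [461.7, -21.6, 0.3]
orientation: [-0.038, 1.572, 0.04]
force: [-0.7, -0.5, -1.4]
finger_gap: 13.7
clock: 11.0
eef_pos: [461.6, -20.3, -8.0]
orientation: [-0.04, 1.571, 0.041]
force: [-0.8, -0.3, -1.1]
finger_gap: 13.7
clock: 11.62
eef_pos: [461.6, -20.3, -11.0]
orientation: [-0.04, 1.571, 0.041]
force: [0.2, -0.1, -1.0]
finger_gap: 13.8
```

```bash
python3 -m inch '[[[-1,0.4,0,0,0,0,0],[-1,0.8,0,0,0,0,0],[-1,1.2,0,0,0,0,0],[-1,1.5,0,0,0,0,0],[-1,1.5,0,0,0,0,0]]]'
```

```text
clock: 12.25
eef_pos: [461.5, -20.3, -12.1]
orientation: [-0.04, 1.571, 0.041]
force: [-2.3, 0.1, 5.5]
finger_gap: 13.4
```

```bash
python3 -m inch '[[[-0.4,0,0,0,0,0,0],[0,0,0,0,0,0,0],[0,0,0,0,0,0,0],[0,0,0,0,0,0,0],[0,0,0,0,0,0,0]]]'; python3 -m inch '[[[0,-15,0,0,0,0,0],[0,-45,0,0,0,0,0],[0,-80,0,0,0,0,0],[0,-105,0,0,0,0,0],[0,-110,0,0,0,0,0]]]';  python3 - <<'E'
from plan import *
c=bot.calibration('wrist');p,d=bot.camera('wrist'); cv2.imwrite('pics/w5.png',p[:,:,::-1]); W=cloud('wrist',d,c)
Rc,pc,s=cur(); print(pc,s['force'])
# bracket on block: combine SDF with block
M=dict(BR['low']); 
B=(466.4,-20.3,.052)
def model(v):
    pass
from scipy.optimize import least_squares
P=W.reshape(-1,3);P=P[np.isfinite(P).all(1)]
rb,tb=tf(BL['low'],*B)
q=rb.inv().apply(P-tb); s=(q[:,0]>-72)&(q[:,0]<80)&(abs(q[:,1])<40)&(q[:,2]<75)&(q[:,2]>-3); P=P[s]
def f(v):
    r=R.from_euler('z',v[2])*R.from_euler('y',v[3]); a=r.inv().apply(P-[v[0],v[1],v[4]])
    s1=np.min([sdf(a,b) for b in M['b']],axis=0); s2=np.min([sdf(rb.inv().apply(P-tb),b) for b in BL['low']['b']],axis=0)
    return np.clip(np.minimum(s1,s2),-15,15)
o=least_squares(f,[466,-20,.05,0,6],loss='soft_l1',f_scale=2,diff_step=1e-3,x_scale=[1,1,.02,.02,1]); print(o.x.round(3),np.abs(o.fun).mean(),len(P))
E
```

```text
clock: 12.88
eef_pos: [461.6, -20.3, -12.5]
orientation: [-0.04, 1.571, 0.041]
force: [0.1, 0.1, 0.2]
finger_gap: 44.1
clock: 13.5
eef_pos: [462.2, -20.6, 98.6]
orientation: [-0.04, 1.568, 0.04]
force: [-0.3, -0.1, -0.3]
finger_gap: 43.9
[461.91175809 -20.49775107  98.13550816] [ 0.42940292 -0.17208279  0.34231081]
[ 4.64691e+02 -2.00780e+01  5.00000e-02 -1.00000e-03  5.04000e+00] 0.9091839451303132 20319
```

View pics/w5.png

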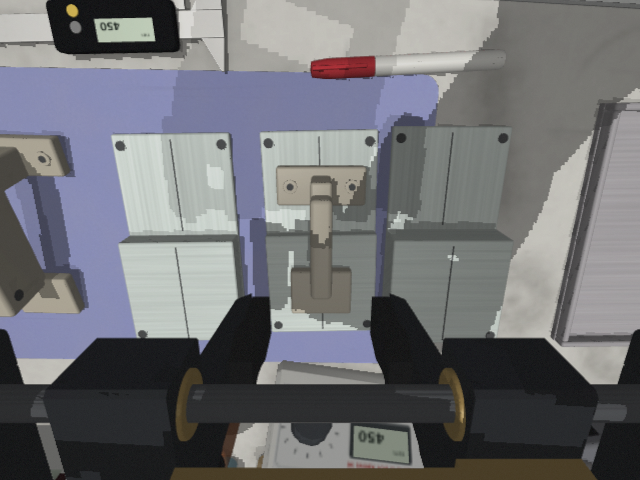

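The bracket stands level, about 2 mm off centre with pitch ≈ 0.00. In the view it is at (320,240) on the middle of the low block. Next I'll shut the fingers and press the toe pad.

```bash
cat >> plan.py <<'E'
def press(name,x,y,yaw,up=0,z=6):
    p=R.from_euler('z',yaw).apply(pad(name))+[x,y,z]
    Rt=desired(yaw,0); return Rt,p+[0,0,up]-[0,0,D+1]
E
python3 - <<'E'
from plan import *
Rt,t=press('low',464.7,-20.1,.05); print(t); delta(Rt,t)
E
```

```text
[509.64376172 -17.85093738 -13.        ]
shift [1.112e+02 1.000e-01 4.770e+01] turn [ 0.001  0.001 -0.   ] deg 0.1
```

```bash
python3 -m inch '[[[-1,0,0,12,0,0,0],[-1,0,0,25,0,0,0],[-1,0,0,38,0,0,0],[-1,20,0,48,0,0,0],[-1,40,0,48,0,0,0]]]'; python3 -m inch '[[[-1,20,0,0,0,0,0],[-1,40,0,0,0,0,0],[-1,55,0,0,0,0,0],[-1,62,0,0,0,0,0],[-1,66,0,0,0,0,0]]]'
python3 - <<'E'
from plan import *
Rc,pc,s=cur(); print(pc,s['force'])
Rt,t=press('low',464.7,-20.1,.05); print(t); delta(Rt,t)
c=bot.calibration('wrist');p,d=bot.camera('wrist'); cv2.imwrite('pics/w6.png',p[:,:,::-1])
E
```

```text
clock: 14.18
eef_pos: [510.8, -17.9, 56.5]
orientation: [-0.04, 1.571, 0.041]
force: [0.1, -0.1, 0.6]
finger_gap: 0.4
clock: 14.8
eef_pos: [509.8, -17.9, -8.9]
orientation: [-0.04, 1.571, 0.041]
force: [0.4, -1.4, -0.5]
finger_gap: 0.1
[509.84186989 -17.85513971  -8.88952655] [ 0.38426951 -1.35304276 -0.53619317]
[509.64376172 -17.85093738 -13.        ]
shift [ 4.1  0.  -0.2] turn [ 0.001 -0.001 -0.001] deg 0.1
```

View pics/w6.png

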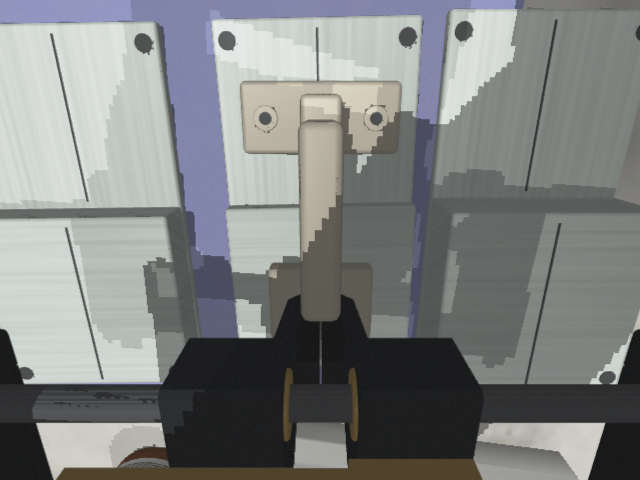

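The closed fingertip is just beyond the rib's end at (320,310), over the toe plate. I'll press down in small steps.

```bash
python3 -m inch '[[[-1,1,0,0,0,0,0],[-1,2,0,0,0,0,0],[-1,3,0,0,0,0,0],[-1,3.5,0,0,0,0,0],[-1,4,0,0,0,0,0]]]'; python3 -m inch '[[[-1,0.5,0,0,0,0,0],[-1,1,0,0,0,0,0],[-1,1.2,0,0,0,0,0],[-1,1.2,0,0,0,0,0],[-1,1.2,0,0,0,0,0]]]'
```

```text
clock: 15.48
eef_pos: [509.6, -17.9, -12.5]
orientation: [-0.04, 1.571, 0.041]
force: [-0.2, 1.0, 7.1]
finger_gap: 0.7
clock: 16.1
eef_pos: [509.6, -17.9, -12.5]
orientation: [-0.04, 1.57, 0.041]
force: [-4.5, 2.1, 15.4]
finger_gap: 0.3
```

The press gave 7–15 N with firm contact and no sinking, held for over 0.6 s. Lifting off and checking.

```bash
python3 -m inch '[[[-1,1,0,0,0,0,0],[-1,-15,0,0,0,0,0],[-1,-50,0,0,0,0,0],[-1,-90,0,0,0,0,0],[-1,-130,0,0,0,0,0]]]'
cat >> plan.py <<'E'
BLK={'low':(466.4,-20.3,.052),'middle':(473,-125,.065),'high':(458,72,.053)}
def onblock(name,W,B=None):
    B=B or BLK[name]
    P=W.reshape(-1,3);P=P[np.isfinite(P).all(1)]; rb,tb=tf(BL[name],*B); M=BR[name]
    q=rb.inv().apply(P-tb); s=(q[:,0]>-72)&(q[:,0]<80)&(abs(q[:,1])<40)&(q[:,2]<85)&(q[:,2]>-3); P=P[s]
    s2=np.min([sdf(q[s],b) for b in BL[name]['b']],axis=0)
    def f(v):
        r=R.from_euler('z',v[2])*R.from_euler('y',v[3]); a=r.inv().apply(P-[v[0],v[1],v[4]])
        return np.clip(np.minimum(np.min([sdf(a,b) for b in M['b']],axis=0),s2),-15,15)
    o=least_squares(f,[B[0],B[1],B[2],0,6],loss='soft_l1',f_scale=2,diff_step=1e-3,x_scale=[1,1,.02,.02,1]); print('on',name,o.x.round(3),np.abs(o.fun).mean().round(2),len(P)); return o.x
E
python3 - <<'E'
from plan import *
c=bot.calibration('wrist');p,d=bot.camera('wrist'); cv2.imwrite('pics/w7.png',p[:,:,::-1]); onblock('low',cloud('wrist',d,c))
T,im=avg('top',3); cv2.imwrite('pics/t1.png',cv2.resize(im[200:300,215:455,::-1],None,fx=3.3,fy=3.3))
for n,g in dict(middle=(521,-428,.02),high=(468,-236,.03)).items(): print(n,fit(BR[n],T,*g))
E
```

```text
clock: 16.73
eef_pos: [509.4, -18.0, 117.5]
orientation: [-0.039, 1.571, 0.041]
force: [-0.4, 0.2, 0.4]
finger_gap: 0.4
on low [ 4.64508e+02 -2.00410e+01  5.70000e-02 -2.00000e-03  4.98500e+00] 0.91 20935
middle (array([ 5.21129339e+02, -4.28252549e+02,  1.67571109e-02]), np.float64(1.634072760544163), np.int64(2174))
high (array([ 4.68370257e+02, -2.36426208e+02,  2.68930601e-02]), np.float64(1.9622863043256815), np.int64(2329))
```

View pics/t1.png

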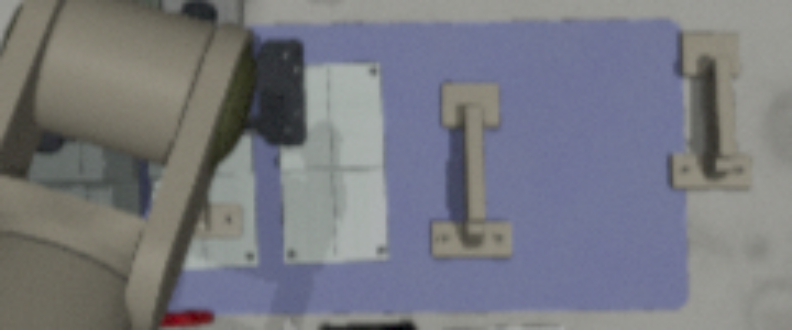

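The top view shows the middle and high brackets where they were, and the low one still stands level. Next is the middle bracket.

Run:
```python
from plan import *
Rt,t=grip('middle',521,-428.2,.018,up=125); print(t); delta(Rt,t)
```

```text
[ 515.75082128 -428.29449542  112.88140593]
shift [   3.2 -410.1  -14.8] turn [0.033 0.19  0.002] deg 11.1
```

```bash
python3 -m inch '[[[-0.5,0,-50,-2,0,0,0],[0,0,-105,-4,0,0,0],[0,0,-160,-6,0,0.05,0],[0,0,-215,-8,0.02,0.1,0],[0,0,-260,-10,0.03,0.14,0]]]'
python3 - <<'E'
from plan import *
Rt,t=grip('middle',521,-428.2,.018,up=125); delta(Rt,t)
E
```

```text
clock: 17.55
eef_pos: [512.2, -279.9, 114.2]
orientation: [-0.017, 1.715, 0.015]
force: [0.5, 0.3, -0.0]
finger_gap: 43.8
shift [   1.1 -148.4    0.8] turn [ 0.002  0.046 -0.   ] deg 2.6
```

```bash
python3 -m inch '[[[0,0,-40,0,0,0.02,0],[0,0,-85,0,0,0.046,0],[0,0,-125,1,0.002,0.046,0],[0,0,-148,1,0.002,0.046,0],[0,0,-148,1,0.002,0.046,0]]]'
python3 - <<'E'
from plan import *
c=bot.calibration('wrist');p,d=bot.camera('wrist'); cv2.imwrite('pics/w8.png',p[:,:,::-1]); W=cloud('wrist',d,c)
v,e,k=fit(BR['middle'],W,521,-428,.018); print(v,e,k)
Rt,t=grip('middle',*v); print(t); delta(Rt,t)
E
```

```text
clock: 18.18
eef_pos: [516.2, -426.8, 113.7]
orientation: [-0.015, 1.759, 0.014]
force: [-0.3, 1.0, 1.0]
finger_gap: 44.3
[ 5.18633332e+02 -4.28810550e+02 -2.75468412e-03] 1.0048051612922662 21549
[ 513.38332234 -428.79608823  -12.11859407]
shift [124.7  -3.1  20.5] turn [0.021 0.002 0.003] deg 1.2
```

View pics/w8.png

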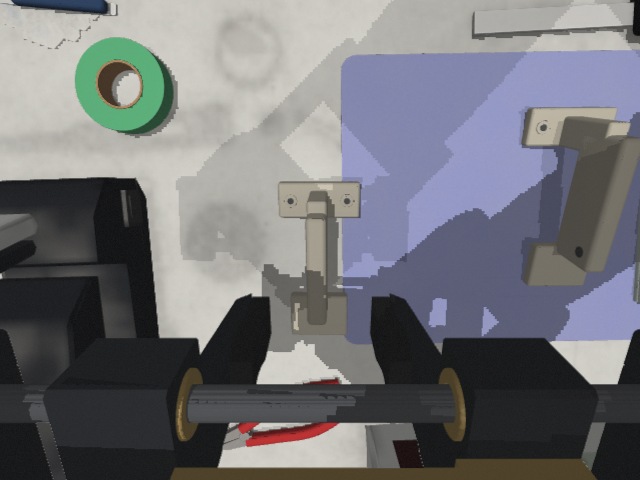

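Run:
```python
from plan import *
c=bot.calibration('wrist');p,d=bot.camera('wrist'); W=cloud('wrist',d,c)
v,e,k=fit(BR['middle'],W,521,-428,.018); print(v,e,k)
T=np.load('pics/W.npy')
for Q in (W,T):
    m=(Q[...,2]>50)&(Q[...,1]<-470)&(Q[...,0]>420)&(Q[...,0]<600)&(Q[...,2]<400)&(Q[...,1]>-700)
    P=Q[m]; print(len(P), P[:,1].max() if len(P) else None, P.min(0) if len(P) else '')
    m&=Q[...,1]>-560; P=Q[m]; print(len(P), P.min(0) if len(P) else '',P.max(0) if len(P) else '')
Rt,t=grip('middle',*v); print(t); delta(Rt,t)
```

```text
[ 5.18665742e+02 -4.28914302e+02 -4.20742407e-04] 0.9962819941250045 21438
30301 -470.00350133429816 [ 463.39883775 -643.74830289   50.00443236]
11074 [ 503.72861478 -505.16179318  209.68403075] [ 553.94076056 -470.00350133  243.6688111 ]
4010 -551.5947765845694 [ 465.24149851 -699.96975317   50.05256089]
60 [ 586.20256672 -559.89495536  252.68303749] [ 599.92938392 -551.59477658  293.35749587]
[ 513.41571277 -428.91209326  -12.11859407]
shift [125.4  -3.9  20.2] turn [0.02  0.002 0.003] deg 1.2
```

```bash
python3 -m inch '[[[0,10,-4,10,0.02,0,0],[0,35,-4,20,0.02,0.002,0.003],[0,60,-4,20,0.02,0.002,0.003],[0,85,-4,20,0.02,0.002,0.003],[0,95,-4,20,0.02,0.002,0.003]]]' ; python3 -m inch '[[[0,8,0,0,0,0,0],[0,16,0,0,0,0,0],[0,24,0,0,0,0,0],[0,29,0,0,0,0,0],[0,30,0,0,0,0,0]]]'
python3 - <<'E'
from plan import *
Rt,t=grip('middle',518.6,-428.9,-.001); delta(Rt,t)
c=bot.calibration('wrist');p,d=bot.camera('wrist'); cv2.imwrite('pics/w9.png',p[:,:,::-1])
E
```

```text
clock: 18.9
eef_pos: [519.0, -428.9, 17.0]
orientation: [0.0, 1.761, -0.0]
force: [0.9, -0.6, -0.1]
finger_gap: 44.3
clock: 19.52
eef_pos: [513.5, -430.2, -10.7]
orientation: [-0.001, 1.76, -0.002]
force: [0.0, 0.1, 1.1]
finger_gap: 44.4
shift [1.4 1.4 0.2] turn [-0.     0.001  0.002] deg 0.1
```

View pics/w9.png

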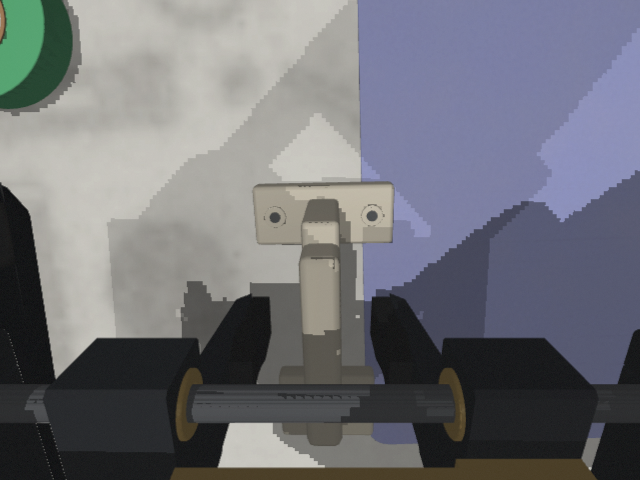

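The rib at (320,300) is centred between the fingertips. Closing and lifting.

```bash
python3 -m inch '[[[-1,1,1,0,0,0,0],[-1,1,1,0,0,0,0],[-1,1,1,0,0,0,0],[-1,1,1,0,0,0,0],[-1,1,1,0,0,0,0]]]' ; python3 -m inch '[[[-1,-5,1,0,0,0,0],[-1,-25,1,0,0,0,0],[-1,-60,1,0,0,0,0],[-1,-95,1,0,0,0,0],[-1,-120,1,0,0,0,0]]]'
python3 - <<'E'
from plan import *
Rt,t=grip('middle',*BLK['middle'],lean=0,z=6,up=115); delta(Rt,t); print(t)
E
```

```text
clock: 20.2
eef_pos: [513.4, -429.3, -11.2]
orientation: [-0.001, 1.759, -0.003]
force: [-0.9, 0.4, 2.5]
finger_gap: 13.5
clock: 20.82
eef_pos: [536.4, -428.1, 108.2]
orientation: [-0.002, 1.758, -0.003]
force: [-0.8, -0.1, -1.2]
finger_gap: 13.4
shift [  5.9 302.7 -67.7] turn [-0.066 -0.187 -0.003] deg 11.4
[ 469.00844703 -125.25981696  114.        ]
```

```bash
python3 -m inch '[[[-1,0,40,-10,0,0,0],[-1,0,90,-22,-0.01,-0.03,0],[-1,0,140,-33,-0.03,-0.08,0],[-1,0,190,-44,-0.05,-0.12,0],[-1,2,230,-52,-0.06,-0.16,0]]]'
python3 - <<'E'
from plan import *
Rt,t=grip('middle',*BLK['middle'],lean=0,z=6,up=115); delta(Rt,t)
E
```

```text
clock: 21.45
eef_pos: [484.1, -196.1, 114.1]
orientation: [-0.045, 1.597, 0.05]
force: [-0.2, -1.0, -1.6]
finger_gap: 13.7
shift [  0.7  71.6 -10.8] turn [-0.005 -0.027 -0.004] deg 1.6
```

```bash
python3 -m inch '[[[-1,0,30,-5,-0.005,-0.02,0],[-1,0,60,-10,-0.005,-0.027,-0.004],[-1,0,71,-11,-0.005,-0.027,-0.004],[-1,0,71,-11,-0.005,-0.027,-0.004],[-1,0,71,-11,-0.005,-0.027,-0.004]]]'
python3 - <<'E'
from plan import *
c=bot.calibration('wrist');p,d=bot.camera('wrist'); cv2.imwrite('pics/w10.png',p[:,:,::-1]); W=cloud('wrist',d,c)
print(fit(BL['middle'],W,*BLK['middle']))
P=np.concatenate([W[208:245,256:290].reshape(-1,3),W[208:245,350:380].reshape(-1,3)])
P=P[abs(P[:,2]-np.median(P[:,2]))<5]
A=np.c_[P[:,0]-P[:,0].mean(),P[:,1]-P[:,1].mean(),np.ones(len(P))]
k,*_=np.linalg.lstsq(A,P[:,2],rcond=None); print('heel plane slopes',k,P.min(0),P.max(0))
Rc,pc,s=cur();Rt,t=grip('middle',*BLK['middle'],lean=0,z=6,up=0); print('expected heel top',pc[2]-t[2]+16)
Rt,t=grip('middle',*BLK['middle'],lean=0,z=6,up=3);delta(Rt,t)
E
```

```text
clock: 22.08
eef_pos: [469.9, -128.7, 114.3]
orientation: [-0.05, 1.571, 0.05]
force: [0.4, 0.2, -1.2]
finger_gap: 13.4
(array([ 4.73561992e+02, -1.25292011e+02,  6.29172442e-02]), np.float64(0.8994659724564588), np.int64(13545))<stdin>:6: RuntimeWarning: Mean of empty slice.
  ret = ret.dtype.type(ret / rcount)
Traceback (most recent call last):
ValueError: zero-size array to reduction operation minimum which has no identity
```

View pics/w10.png

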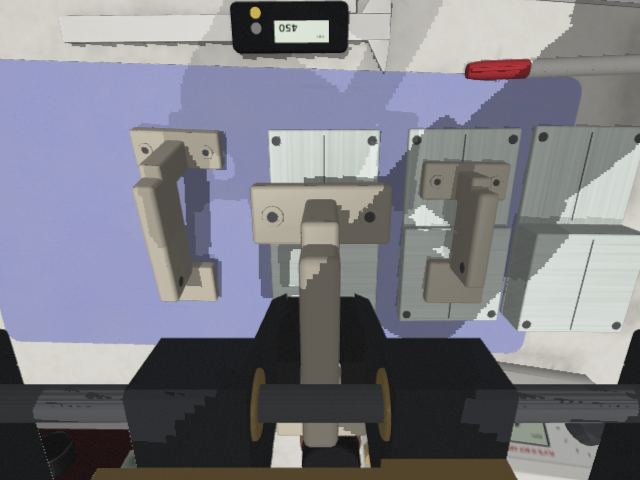

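Run:
```python
from plan import *
c=bot.calibration('wrist');p,d=bot.camera('wrist'); W=cloud('wrist',d,c)
P=np.concatenate([W[192:238,258:290].reshape(-1,3),W[192:238,350:382].reshape(-1,3)]); P=P[np.isfinite(P).all(1)]
P=P[abs(P[:,2]-np.median(P[:,2]))<5]
A=np.c_[P[:,0]-P[:,0].mean(),P[:,1]-P[:,1].mean(),np.ones(len(P))]
k,*_=np.linalg.lstsq(A,P[:,2],rcond=None); print('heel plane slopes',k,len(P))
Rc,pc,s=cur();B=(473.3,-125.2,.064);Rt,t=grip('middle',*B,lean=0,z=6,up=0); print('expected heel top',pc[2]-t[2]+16)
Rt,t=grip('middle',*B,lean=0,z=6,up=3);delta(Rt,t);print(s['joint_velocities'].round(3))
```

```text
heel plane slopes [1.41247943e-03 1.02984509e-02 1.30974522e+02] 2929
expected heel top 131.15710489297598
shift [ 1.122e+02  3.200e+00 -1.000e-01] turn [-0.001 -0.001 -0.   ] deg 0.1
[ 0.002 -0.002  0.006  0.002 -0.     0.001]
```

```bash
python3 -m inch '[[[-1,20,3,0,0,0,0],[-1,50,3,0,0,0,0],[-1,80,3,0,0,0,0],[-1,104,3,0,0,0,0],[-1,110,3,0,0,0,0]]]'; python3 -m inch '[[[-1,1,0,0,0,0,0],[-1,2,0,0,0,0,0],[-1,3,0,0,0,0,0],[-1,4,0,0,0,0,0],[-1,4.5,0,0,0,0,0]]]';python3 - <<'E'
from plan import *
B=(473.3,-125.2,.064)
Rt,t=grip('middle',*B,lean=0,z=6,up=0);delta(Rt,t)
E
```

```text
clock: 22.8
eef_pos: [468.7, -125.0, 3.1]
orientation: [-0.048, 1.574, 0.051]
force: [-0.7, 0.7, -1.9]
finger_gap: 13.6
clock: 23.42
eef_pos: [469.1, -124.7, -0.1]
orientation: [-0.05, 1.571, 0.05]
force: [0.6, 0.3, -2.0]
finger_gap: 13.6
shift [ 0.9 -0.7  0.1] turn [-0.    -0.001 -0.   ] deg 0.1
```

```bash
python3 -m inch '[[[-1,0.4,-0.6,0,0,0,0],[-1,0.8,-0.6,0,0,0,0],[-1,1.2,-0.6,0,0,0,0],[-1,1.5,-0.6,0,0,0,0],[-1,1.5,-0.6,0,0,0,0]]]'
```

```text
clock: 24.05
eef_pos: [469.2, -125.3, -1.3]
orientation: [-0.05, 1.571, 0.05]
force: [-0.8, 1.3, 5.1]
finger_gap: 13.8
```

Contact. Releasing and backing off.

```bash
python3 -m inch '[[[-0.4,0,0,0,0,0,0],[0,0,0,0,0,0,0],[0,0,0,0,0,0,0],[0,0,0,0,0,0,0],[0,0,0,0,0,0,0]]]'; python3 -m inch '[[[0,-15,0,0,0,0,0],[0,-45,0,0,0,0,0],[0,-80,0,0,0,0,0],[0,-105,0,0,0,0,0],[0,-110,0,0,0,0,0]]]';  python3 - <<'E'
from plan import *
c=bot.calibration('wrist');p,d=bot.camera('wrist'); cv2.imwrite('pics/w11.png',p[:,:,::-1]); W=cloud('wrist',d,c)
v=onblock('middle',W,(473.3,-125.2,.064)); onblock('low',W)
print(fit(BR['high'],W,468,-236,.03))
Rt,t=press('middle',*v[:3]); print(t); delta(Rt,t)
E
```

```text
clock: 24.68
eef_pos: [469.1, -125.3, -1.7]
orientation: [-0.05, 1.572, 0.05]
force: [-0.4, -0.4, -1.0]
finger_gap: 43.6
clock: 25.3
eef_pos: [469.8, -125.6, 109.4]
orientation: [-0.051, 1.569, 0.049]
force: [-1.0, 0.7, 0.5]
finger_gap: 44.1
on middle [ 4.72034e+02 -1.24978e+02  6.20000e-02 -1.00000e-03  5.03600e+00] 0.9 20001
on low [ 4.63853e+02 -2.00180e+01  5.20000e-02 -2.00000e-03  4.89600e+00] 0.92 18783
(array([ 4.63889331e+02, -2.36997047e+02,  2.40610040e-02]), np.float64(0.9607722129948915), np.int64(25620))
[ 522.9361015  -121.81644074   -3.        ]
shift [111.9   0.3  53.5] turn [ 0.002 -0.     0.001] deg 0.1
```

View pics/w11.png

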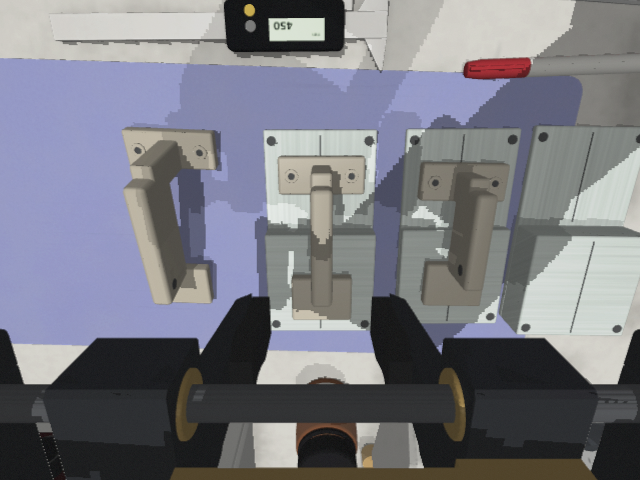

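The middle bracket stands level at (320,235) on its block, within 2 mm of centre. Next I'll press its toe.

```bash
python3 -m inch '[[[-1,0,0,14,0,0,0],[-1,0,0,28,0,0,0],[-1,0,0,42,0,0,0],[-1,20,0,53.5,0,0,0],[-1,40,0,53.5,0,0,0]]]'; python3 -m inch '[[[-1,20,0,0,0,0,0],[-1,40,0,0,0,0,0],[-1,55,0,0,0,0,0],[-1,63,0,0,0,0,0],[-1,67,0,0,0,0,0]]]'
python3 - <<'E'
from plan import *
Rt,t=press('middle',472,-125,.062); print(t); delta(Rt,t)
E
```

```text
clock: 25.98
eef_pos: [524.0, -121.8, 67.1]
orientation: [-0.051, 1.571, 0.051]
force: [-0.5, -0.3, -0.4]
finger_gap: 0.1
clock: 26.6
eef_pos: [522.7, -121.9, 1.0]
orientation: [-0.05, 1.572, 0.05]
force: [0.4, -0.2, -0.3]
finger_gap: 0.2
[ 522.9020094 -121.8400254   -3.       ]
shift [4.  0.1 0.2] turn [ 0.002 -0.001 -0.   ] deg 0.1
```

```bash
python3 -m inch '[[[-1,1,0,0,0,0,0],[-1,2,0,0,0,0,0],[-1,3,0,0,0,0,0],[-1,3.5,0,0,0,0,0],[-1,4,0,0,0,0,0]]]'; python3 -m inch '[[[-1,0.5,0,0,0,0,0],[-1,1,0,0,0,0,0],[-1,1,0,0,0,0,0],[-1,1,0,0,0,0,0],[-1,1,0,0,0,0,0]]]'
```

```text
clock: 27.22
eef_pos: [522.6, -121.9, -2.5]
orientation: [-0.05, 1.571, 0.05]
force: [-1.9, 0.4, 7.1]
finger_gap: 0.7
clock: 27.85
eef_pos: [522.6, -121.9, -2.5]
orientation: [-0.051, 1.571, 0.05]
force: [-4.4, 0.9, 13.3]
finger_gap: 0.2
```

The press was firm (7–13 N, no sinking). Lifting, then moving on to the high bracket.

```bash
python3 -m inch '[[[-1,1,0,0,0,0,0],[-1,-15,0,0,0,0,0],[-1,-50,0,0,0,0,0],[-1,-90,0,0,0,0,0],[-1,-130,0,0,0,0,0]]]'
python3 - <<'E'
from plan import *
c=bot.calibration('wrist');p,d=bot.camera('wrist'); W=cloud('wrist',d,c)
onblock('middle',W,(473.3,-125.2,.064)); onblock('low',W); print(fit(BR['high'],W,468,-236,.03))
Rt,t=grip('high',464.5,-237,.025,up=125); print(t); delta(Rt,t)
E
```

```text
clock: 28.48
eef_pos: [522.5, -121.9, 127.5]
orientation: [-0.05, 1.572, 0.05]
force: [1.1, -1.2, 0.0]
finger_gap: 0.3
on middle [ 4.72077e+02 -1.24856e+02  6.50000e-02 -1.00000e-03  4.96100e+00] 0.9 20845
on low [ 4.62608e+02 -1.91050e+01  5.30000e-02 -2.00000e-03  4.81500e+00] 0.92 20071
(array([ 4.64438092e+02, -2.37012308e+02,  2.40891912e-02]), np.float64(0.8657172645470538), np.int64(27332))
[ 461.36754134 -237.07832779  119.8963531 ]
shift [  12.7 -110.   -70.5] turn [0.038 0.256 0.009] deg 14.8
```

```bash
python3 -m inch '[[[-0.5,0,-30,-20,0.01,0.05,0],[0,0,-65,-40,0.02,0.1,0],[0,6,-95,-60,0.03,0.16,0.003],[0,10,-110,-70,0.038,0.22,0.009],[0,10,-110,-70,0.038,0.256,0.009]]]'; python3 -m inch '[[[0,0,0,0,0,0,0],[0,0,0,0,0,0,0],[0,0,0,0,0,0,0],[0,0,0,0,0,0,0],[0,0,0,0,0,0,0]]]'
python3 - <<'E'
from plan import *
c=bot.calibration('wrist');p,d=bot.camera('wrist'); cv2.imwrite('pics/w12.png',p[:,:,::-1]); W=cloud('wrist',d,c)
v,e,k=fit(BR['high'],W,464.5,-237,.025); print(v,e,k)
Rt,t=grip('high',*v); print(t); delta(Rt,t)
E
```

```text
clock: 29.15
eef_pos: [459.5, -236.8, 115.8]
orientation: [-0.018, 1.83, 0.021]
force: [1.0, 0.1, -0.7]
finger_gap: 43.6
clock: 29.78
eef_pos: [459.8, -236.1, 116.4]
orientation: [-0.02, 1.828, 0.022]
force: [0.1, 0.2, 0.3]
finger_gap: 43.9
[ 4.65108381e+02 -2.37126955e+02  2.71667523e-02] 0.831986233741743 22864
[ 461.9760999 -237.2120696   -5.1036469]
shift [116.9  -1.6  32.9] turn [-0.001 -0.007 -0.005] deg 0.5
```

View pics/w12.png

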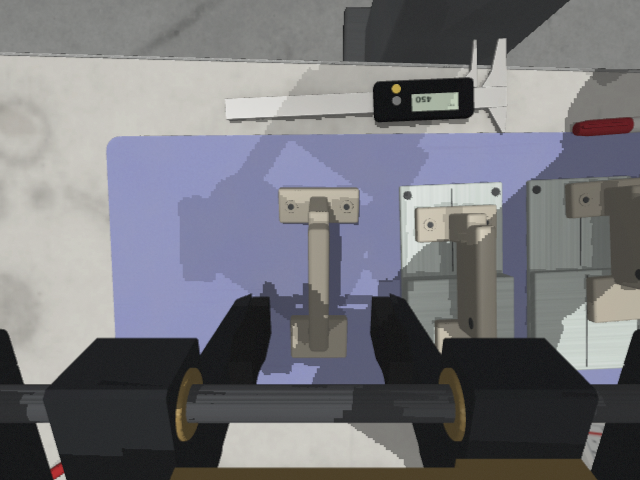

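The high bracket is at (319,270), centred, with a fit residual of 0.8 mm. Descending.

```bash
python3 -m inch '[[[0,0,-1.5,16,0,0,0],[0,20,-1.5,33,0,-0.007,-0.005],[0,50,-1.5,33,0,-0.007,-0.005],[0,75,-1.5,33,0,-0.007,-0.005],[0,87,-1.5,33,0,-0.007,-0.005]]]' ; python3 -m inch '[[[0,8,0,0,0,0,0],[0,16,0,0,0,0,0],[0,24,0,0,0,0,0],[0,29,0,0,0,0,0],[0,30,0,0,0,0,0]]]'
python3 - <<'E'
from plan import *
Rt,t=grip('high',465.1,-237.1,.027); delta(Rt,t)
c=bot.calibration('wrist');p,d=bot.camera('wrist'); cv2.imwrite('pics/w13.png',p[:,:,::-1])
E
```

```text
clock: 30.45
eef_pos: [469.1, -236.8, 22.8]
orientation: [-0.024, 1.822, 0.019]
force: [0.4, -0.2, -0.5]
finger_gap: 44.1
clock: 31.08
eef_pos: [462.1, -237.2, -5.5]
orientation: [-0.024, 1.821, 0.018]
force: [-0.3, 0.4, -0.3]
finger_gap: 43.9
shift [-0.4  0.  -0.2] turn [-0.001 -0.001  0.   ] deg 0.1
```

View pics/w13.png

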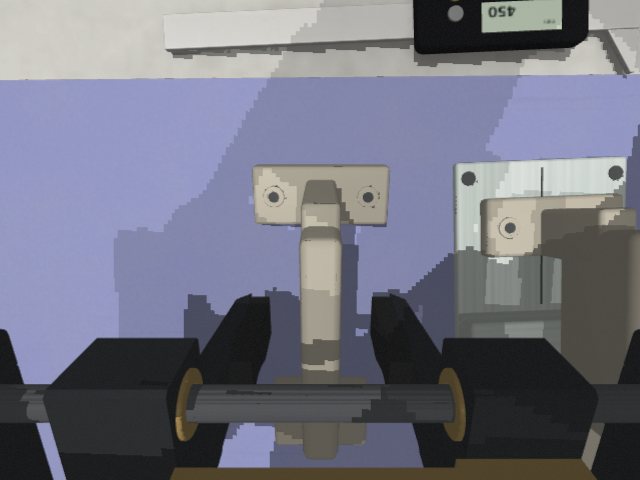

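The rib at (320,300) is centred between the fingers. Closing and lifting.

```bash
python3 -m inch '[[[-1,0,0,0,0,0,0],[-1,0,0,0,0,0,0],[-1,0,0,0,0,0,0],[-1,0,0,0,0,0,0],[-1,0,0,0,0,0,0]]]' ; python3 -m inch '[[[-1,-5,0,0,0,0,0],[-1,-25,0,0,0,0,0],[-1,-60,0,0,0,0,0],[-1,-95,0,0,0,0,0],[-1,-130,0,0,0,0,0]]]'
python3 - <<'E'
from plan import *
Rt,t=grip('high',*BLK['high'],lean=0,z=6,up=115); delta(Rt,t); print(t)
E
```

```text
clock: 31.75
eef_pos: [462.3, -237.3, -5.2]
orientation: [-0.024, 1.821, 0.018]
force: [-0.0, -0.1, 0.4]
finger_gap: 13.3
clock: 32.38
eef_pos: [494.6, -236.2, 121.9]
orientation: [-0.024, 1.821, 0.018]
force: [0.5, 0.3, -1.6]
finger_gap: 13.4
shift [  5.9 308.9 -31.9] turn [-0.027 -0.251 -0.003] deg 14.4
[454.00561669  71.78809924 124.        ]
```

```bash
python3 -m inch '[[[-1,0,40,-5,0,-0.05,0],[-1,0,90,-10,-0.005,-0.1,0],[-1,0,140,-15,-0.01,-0.15,0],[-1,0,190,-20,-0.015,-0.2,0],[-1,0,240,-26,-0.02,-0.251,0]]]'
python3 - <<'E'
from plan import *
Rt,t=grip('high',*BLK['high'],lean=0,z=6,up=115); delta(Rt,t)
E
```

```text
clock: 33.0
eef_pos: [462.5, 4.5, 127.3]
orientation: [-0.034, 1.568, 0.038]
force: [0.2, 0.1, -1.0]
finger_gap: 13.9
shift [ 3.4 67.6 -5.4] turn [-0.007  0.002 -0.002] deg 0.4
```

```bash
python3 -m inch '[[[-1,0,30,-3,0,0,0],[-1,2,58,-5,-0.006,0.002,0],[-1,3,67.6,-5.4,-0.007,0.002,-0.002],[-1,3,67.6,-5.4,-0.007,0.002,-0.002],[-1,3,67.6,-5.4,-0.007,0.002,-0.002]]]'
python3 - <<'E'
from plan import *
c=bot.calibration('wrist');p,d=bot.camera('wrist'); cv2.imwrite('pics/w14.png',p[:,:,::-1]); W=cloud('wrist',d,c)
print(fit(BL['high'],W,*BLK['high']))
Rc,pc,s=cur();L=(W-pc)@Rc.as_matrix()
B=BLK['high'];Rt,t=grip('high',*B,lean=0,z=6,up=0); print('expected heel top',pc[2]-t[2]+16)
m=(L[...,2]<-28)&(L[...,2]>-58)&(abs(L[...,1])<30)&(abs(L[...,1])>10)&(W[...,2]>100)&(W[...,2]<150); P=W[m]
A=np.c_[P[:,0]-P[:,0].mean(),P[:,1]-P[:,1].mean(),np.ones(len(P))]
k,*_=np.linalg.lstsq(A,P[:,2],rcond=None); print('heel plane slopes',k,len(P))
Rt,t=grip('high',*B,lean=0,z=6,up=3);delta(Rt,t);print(s['joint_velocities'].round(3))
E
```

```text
clock: 33.62
eef_pos: [454.7, 69.4, 124.1]
orientation: [-0.041, 1.572, 0.041]
force: [-0.5, 0.2, -1.4]
finger_gap: 13.6
(array([4.58000782e+02, 7.03935347e+01, 4.98862038e-02]), np.float64(1.0787417677968287), np.int64(12461))
expected heel top 131.0793325967194
heel plane slopes [-1.36033658e-02 -1.25214062e-03  1.32070458e+02] 4370
shift [112.1   2.4  -0.3] turn [-0.001 -0.001  0.   ] deg 0.1
[ 0.001 -0.001  0.002  0.002 -0.     0.002]
```

View pics/w14.png

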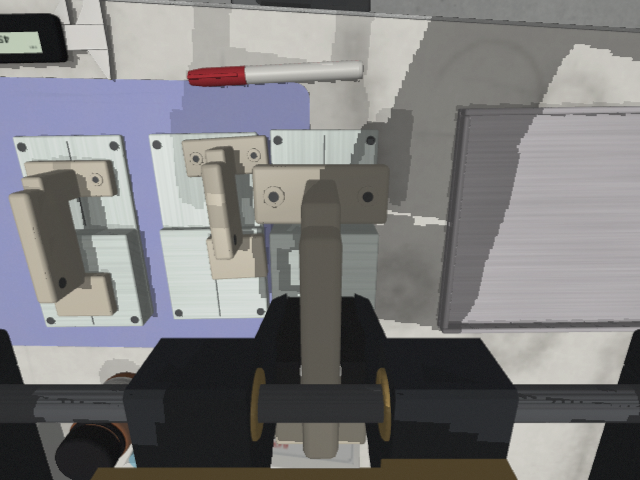

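The low bracket, at about (225,205), now looks shifted and turned on its block. It was probably knocked, so I'll measure it.

Run:
```python
from plan import *
c=bot.calibration('wrist');p,d=bot.camera('wrist'); W=cloud('wrist',d,c)
v=onblock('low',W); rb,tb=tf(BL['low'],*BLK['low'])
print('rel',rb.inv().apply([v[0],v[1],v[4]]-tb), v[2]-.052)
onblock('middle',W,(473.3,-125.2,.064))
```

```text
on low [ 4.41186e+02 -1.85700e+00  1.14000e-01 -1.00000e-03  5.08500e+00] 0.8 16717
rel [-24.2215691   19.72830424   5.08536434] 0.06215745352272572
on middle [ 4.70622e+02 -1.24955e+02  6.50000e-02 -2.00000e-03  5.25400e+00] 0.75 19250
```

The knock moved the low bracket by (-24, +20) mm on its block, though it is still level. I'll finish the high bracket first, then put the low one back before the reading.

```bash
python3 -m inch '[[[-1,20,2,0,0,0,0],[-1,50,2,0,0,0,0],[-1,80,2,0,0,0,0],[-1,104,2,0,0,0,0],[-1,110,2,0,0,0,0]]]'; python3 -m inch '[[[-1,1,0,0,0,0,0],[-1,2,0,0,0,0,0],[-1,3,0,0,0,0,0],[-1,4,0,0,0,0,0],[-1,4.5,0,0,0,0,0]]]';python3 - <<'E'
from plan import *
Rt,t=grip('high',*BLK['high'],lean=0,z=6,up=0);delta(Rt,t)
E
```

```text
clock: 34.35
eef_pos: [453.7, 71.7, 13.1]
orientation: [-0.041, 1.574, 0.041]
force: [-1.5, -0.2, -1.6]
finger_gap: 13.8
clock: 34.98
eef_pos: [454.2, 72.2, 9.7]
orientation: [-0.042, 1.572, 0.042]
force: [0.5, 0.4, -1.5]
finger_gap: 13.6
shift [ 0.7 -0.4 -0.2] turn [ 0.    -0.001  0.   ] deg 0.1
```

```bash
python3 -m inch '[[[-1,0.4,-0.4,0,0,0,0],[-1,0.8,-0.4,0,0,0,0],[-1,1.2,-0.4,0,0,0,0],[-1,1.5,-0.4,0,0,0,0],[-1,1.5,-0.4,0,0,0,0]]]'
```

```text
clock: 35.6
eef_pos: [454.1, 71.8, 8.0]
orientation: [-0.042, 1.572, 0.042]
force: [0.1, 0.3, -1.8]
finger_gap: 13.6
```

```bash
python3 -m inch '[[[-1,0.4,0,0,0,0,0],[-1,0.8,0,0,0,0,0],[-1,1.2,0,0,0,0,0],[-1,1.5,0,0,0,0,0],[-1,1.5,0,0,0,0,0]]]'
```

```text
clock: 36.22
eef_pos: [454.2, 71.8, 7.4]
orientation: [-0.042, 1.571, 0.042]
force: [-5.2, 0.1, 11.4]
finger_gap: 13.2
```

```bash
python3 -m inch '[[[-0.4,-0.5,0,0,0,0,0],[0,-0.5,0,0,0,0,0],[0,-0.5,0,0,0,0,0],[0,-0.5,0,0,0,0,0],[0,-0.5,0,0,0,0,0]]]'; python3 -m inch '[[[0,-15,0,0,0,0,0],[0,-45,0,0,0,0,0],[0,-80,0,0,0,0,0],[0,-105,0,0,0,0,0],[0,-110,0,0,0,0,0]]]';  python3 - <<'E'
from plan import *
c=bot.calibration('wrist');p,d=bot.camera('wrist'); cv2.imwrite('pics/w15.png',p[:,:,::-1]); W=cloud('wrist',d,c)
v=onblock('high',W); onblock('low',W)
Rt,t=press('high',*v[:3]); print(t); delta(Rt,t)
T=np.load('pics/W.npy'); Z=T[...,2]
m=(T[...,0]<640)&(T[...,0]>545)&(T[...,1]>-10)&(T[...,1]<150)&(Z>30); print(T[m].min(0),T[m].max(0)); m&=Z>70; print(T[m].min(0))
E
```

```text
clock: 36.85
eef_pos: [454.1, 71.8, 7.0]
orientation: [-0.042, 1.572, 0.042]
force: [-0.2, -0.2, -0.4]
finger_gap: 44.1
clock: 37.48
eef_pos: [454.8, 71.8, 118.2]
orientation: [-0.042, 1.569, 0.041]
force: [0.2, -0.4, 0.3]
finger_gap: 44.3
on high [ 4.55522e+02  7.20820e+01  4.90000e-02 -2.00000e-03  5.02600e+00] 0.87 19929
on low [ 4.41215e+02 -1.85000e+00  1.15000e-01 -2.00000e-03  5.09900e+00] 0.8 16997
[512.45344337  74.88209292   7.        ]
shift [110.7   0.   58. ] turn [0.004 0.    0.   ] deg 0.2
[575.74626089  -9.95832022  30.16805354] [639.9407525  112.02383469 100.70489206]
[577.13248889  -9.95832022  70.03220066]
```

View pics/w15.png

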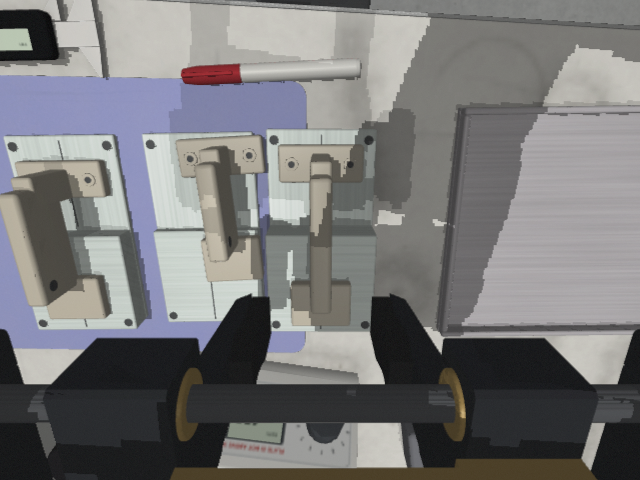

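The high bracket stands level at (320,235) on its block. Next I'll press its toe. The balance's front edge is at x ≥ 576 and the gripper body will only reach x ≈ 550.

```bash
python3 -m inch '[[[-1,0,0,14,0,0,0],[-1,0,0,30,0,0,0],[-1,0,0,45,0,0,0],[-1,20,0,58,0,0,0],[-1,40,0,58,0,0,0]]]'; python3 -m inch '[[[-1,20,0,0,0,0,0],[-1,40,0,0,0,0,0],[-1,55,0,0,0,0,0],[-1,62,0,0,0,0,0],[-1,66,0,0,0,0,0]]]'; python3 -m inch '[[[-1,1,0,0,0,0,0],[-1,2,0,0,0,0,0],[-1,3,0,0,0,0,0],[-1,3.5,0,0,0,0,0],[-1,4,0,0,0,0,0]]]'
```

```text
clock: 38.15
eef_pos: [513.3, 74.9, 75.0]
orientation: [-0.042, 1.573, 0.042]
force: [0.4, -0.4, -0.2]
finger_gap: 0.4
clock: 38.78
eef_pos: [512.2, 74.9, 10.2]
orientation: [-0.042, 1.573, 0.042]
force: [0.2, -0.5, 0.1]
finger_gap: 0.6
clock: 39.4
eef_pos: [512.2, 74.9, 7.5]
orientation: [-0.042, 1.571, 0.042]
force: [-3.3, 0.3, 10.2]
finger_gap: 0.3
```

```bash
python3 -m inch '[[[-1,0.3,0,0,0,0,0],[-1,0.6,0,0,0,0,0],[-1,0.6,0,0,0,0,0],[-1,0.6,0,0,0,0,0],[-1,0.6,0,0,0,0,0]]]'; python3 -m inch '[[[-1,0,0,0,0,0,0],[-1,-15,0,0,0,0,0],[-1,-50,0,0,0,0,0],[-1,-90,0,0,0,0,0],[-1,-125,0,0,0,0,0]]]'
python3 - <<'E'
from plan import *
c=bot.calibration('wrist');p,d=bot.camera('wrist'); W=cloud('wrist',d,c)
onblock('high',W); v=onblock('low',W)
Rt,t=grip('low',441.5,-2,.115,lean=0,z=6,up=115); print(t); delta(Rt,t)
E
```

```text
clock: 40.02
eef_pos: [512.2, 74.9, 7.5]
orientation: [-0.042, 1.571, 0.042]
force: [-3.2, 0.0, 12.4]
finger_gap: 0.2
clock: 40.65
eef_pos: [512.3, 74.9, 133.5]
orientation: [-0.042, 1.571, 0.042]
force: [0.0, 0.6, 0.4]
finger_gap: 0.8
on high [ 4.55843e+02  7.20930e+01  5.30000e-02 -2.00000e-03  4.94700e+00] 0.89 21096
on low [ 4.41598e+02 -1.82000e+00  1.13000e-01 -1.00000e-03  5.03900e+00] 0.82 19319
[437.52642086  -2.45898675 104.        ]
shift [ 33.3 -73.  -80.9] turn [-0.062  0.007  0.001] deg 3.6
```

```bash
python3 -m inch '[[[-0.3,0,-20,-20,-0.02,0,0],[-0.3,0,-40,-40,-0.04,0.003,0],[-0.3,0,-60,-60,-0.062,0.007,0],[-0.3,0,-73,-81,-0.062,0.007,0],[-0.3,0,-73,-81,-0.062,0.007,0]]]'; python3 -m inch '[[[-0.3,10,0,0,0,0,0],[-0.3,20,0,0,0,0,0],[-0.3,30,0,0,0,0,0],[-0.3,33,0,0,0,0,0],[-0.3,33,0,0,0,0,0]]]'
python3 - <<'E'
from plan import *
c=bot.calibration('wrist');p,d=bot.camera('wrist'); cv2.imwrite('pics/w16.png',p[:,:,::-1]); W=cloud('wrist',d,c)
v=onblock('low',W); 
Rt,t=grip('low',*v[:3],lean=0,z=6,up=0); print(t); delta(Rt,t)
E
```

```text
clock: 41.32
eef_pos: [434.7, -2.8, 132.1]
orientation: [-0.089, 1.577, 0.089]
force: [0.9, 0.3, 0.4]
finger_gap: 31.0
clock: 41.95
eef_pos: [435.0, -2.3, 98.3]
orientation: [-0.091, 1.578, 0.091]
force: [0.5, 0.3, -1.1]
finger_gap: 30.7
on low [ 4.41506e+02 -1.66200e+00  1.26000e-01 -1.00000e-03  5.03200e+00] 0.89 16332
[437.53769959  -2.16524402 -11.        ]
shift [109.5  -0.2   3.4] turn [-0.011 -0.008 -0.   ] deg 0.8
```

View pics/w16.png

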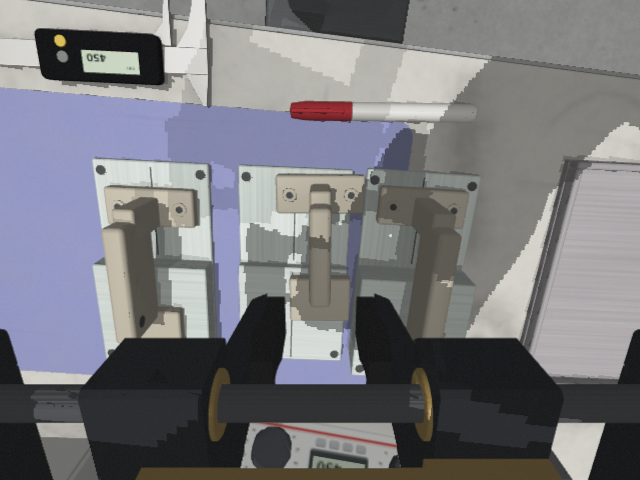

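The low bracket at (320,240) sits right of its block's line, as measured. Regripping it.

```bash
python3 -m inch '[[[-0.3,20,0,3,-0.006,-0.008,0],[-0.3,45,0,3.4,-0.008,-0.008,0],[-0.3,70,0,3.4,-0.008,-0.008,0],[-0.3,90,0,3.4,-0.008,-0.008,0],[-0.3,95,0,3.4,-0.008,-0.008,0]]]'; python3 -m inch '[[[-0.3,5,0,0,0,0,0],[-0.3,10,0,0,0,0,0],[-0.3,14,0,0,0,0,0],[-0.3,14,0,0,0,0,0],[-0.3,14,0,0,0,0,0]]]';python3 - <<'E'
from plan import *
Rt,t=grip('low',441.5,-1.7,.12,lean=0,z=6,up=0); print(t); delta(Rt,t)
E
python3 -m inch '[[[-1,0,0,0,0,0,0],[-1,0,0,0,0,0,0],[-1,0,0,0,0,0,0],[-1,0,0,0,0,0,0],[-1,0,0,0,0,0,0]]]'
```

```text
clock: 42.62
eef_pos: [437.3, -2.0, 3.0]
orientation: [-0.096, 1.57, 0.097]
force: [-0.6, 0.3, -0.3]
finger_gap: 31.4
clock: 43.25
eef_pos: [437.6, -2.0, -10.4]
orientation: [-0.097, 1.569, 0.097]
force: [1.8, 0.1, -0.0]
finger_gap: 30.6
[437.52876546  -2.17884883 -11.        ]
shift [ 0.6 -0.1 -0.1] turn [ 0.003 -0.    -0.   ] deg 0.2
clock: 43.88
eef_pos: [437.6, -2.0, -10.4]
orientation: [-0.097, 1.569, 0.097]
force: [-1.3, -0.2, 2.8]
finger_gap: 13.8
```

```bash
python3 -m inch '[[[-1,-5,0,0,0,0,0],[-1,-15,0,0,0,0,0],[-1,-28,0,0,0,0,0],[-1,-35,0,0,0,0,0],[-1,-35,0,0,0,0,0]]]'
python3 - <<'E'
from plan import *
Rt,t=grip('low',467.4,-20.3,.052,lean=0,z=6,up=35); print(t); delta(Rt,t)
E
```

```text
clock: 44.5
eef_pos: [437.8, -2.1, 25.0]
orientation: [-0.097, 1.568, 0.097]
force: [1.0, 0.9, -1.9]
finger_gap: 13.7
[463.40540678 -20.50790627  24.        ]
shift [  1.  -21.4  23.2] turn [0.071 0.001 0.   ] deg 4.1
```

```bash
python3 -m inch '[[[-1,0,-7,8,0.02,0,0],[-1,0,-14,16,0.05,0,0],[-1,0,-21.4,23,0.071,0.001,0],[-1,0,-21.4,23,0.071,0.001,0],[-1,0,-21.4,23,0.071,0.001,0]]]'; python3 -m inch '[[[-1,8,0,0,0,0,0],[-1,16,0,0,0,0,0],[-1,24,0,0,0,0,0],[-1,30,0,0,0,0,0],[-1,32,0,0,0,0,0]]]'
python3 - <<'E'
from plan import *
Rt,t=grip('low',467.4,-20.3,.052,lean=0,z=6,up=0); print(t); delta(Rt,t)
E
```

```text
clock: 45.12
eef_pos: [462.7, -20.3, 24.3]
orientation: [-0.041, 1.573, 0.041]
force: [0.2, -0.3, -2.5]
finger_gap: 14.0
clock: 45.75
eef_pos: [462.8, -20.4, -8.0]
orientation: [-0.041, 1.573, 0.041]
force: [-0.4, -0.4, -0.7]
finger_gap: 13.9
[463.40540678 -20.50790627 -11.        ]
shift [ 3.  -0.2  0.6] turn [ 0.    -0.002 -0.001] deg 0.1
```

```bash
python3 -m inch '[[[-1,0.8,0,0,0,0,0],[-1,1.6,0,0,0,0,0],[-1,2.2,0,0,0,0,0],[-1,2.6,0,0,0,0,0],[-1,3,0,0,0,0,0]]]'
```

```text
clock: 46.38
eef_pos: [463.0, -20.4, -10.4]
orientation: [-0.041, 1.572, 0.041]
force: [-0.9, 0.5, 6.1]
finger_gap: 13.4
```

```bash
python3 -m inch '[[[-0.4,0,0,0,0,0,0],[0,0,0,0,0,0,0],[0,0,0,0,0,0,0],[0,0,0,0,0,0,0],[0,0,0,0,0,0,0]]]'; python3 -m inch '[[[0,-15,0,0,0,0,0],[0,-45,0,0,0,0,0],[0,-80,0,0,0,0,0],[0,-105,0,0,0,0,0],[0,-110,0,0,0,0,0]]]';  python3 - <<'E'
from plan import *
c=bot.calibration('wrist');p,d=bot.camera('wrist'); cv2.imwrite('pics/w17.png',p[:,:,::-1]); W=cloud('wrist',d,c)
for n in BLK: onblock(n,W)
Rc,pc,s=cur(); print(pc)
E
```

```text
clock: 47.0
eef_pos: [462.9, -20.4, -10.5]
orientation: [-0.041, 1.572, 0.041]
force: [-0.3, -0.1, 0.1]
finger_gap: 44.2
clock: 47.62
eef_pos: [463.6, -20.6, 100.6]
orientation: [-0.042, 1.569, 0.041]
force: [0.3, 0.4, 0.4]
finger_gap: 44.2
on low [ 4.6763e+02 -2.0109e+01  5.3000e-02 -2.0000e-03  5.0290e+00] 0.92 20230
on middle [ 4.70899e+02 -1.24934e+02  6.60000e-02 -2.00000e-03  5.14000e+00] 0.77 20622
on high [ 4.54088e+02  7.20360e+01  5.40000e-02 -2.00000e-03  4.89400e+00] 0.83 21619
[463.38637177 -20.51431926 100.11600631]
```

View pics/w17.png

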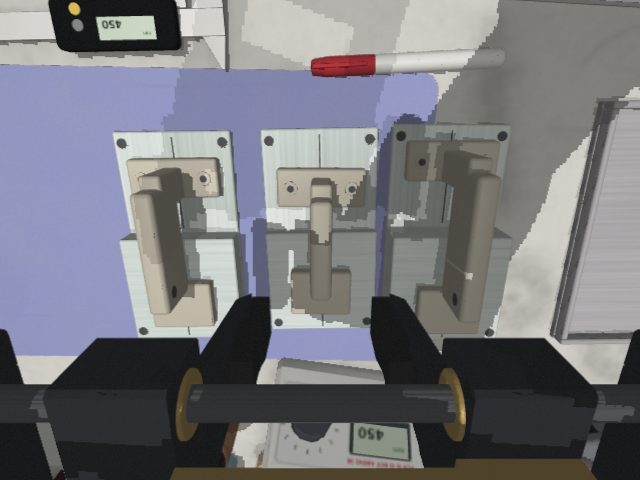

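The view shows all three centred on their blocks with pitch < 0.003 rad. Now for the button, checking clearances around it.

Run:
```python
from plan import *
T=np.load('pics/W.npy'); P=T.reshape(-1,3); P=P[np.isfinite(P).all(1)]
for z in (70,100,120,160,200):
    m=(P[:,2]>z)&(abs(P[:,0]-667)<120)&(abs(P[:,1]-202)<150); Q=P[m]
    print(z,len(Q)); 
    if len(Q):
        print(' y<202: ymax',Q[Q[:,1]<202][:,1].max() if (Q[:,1]<202).any() else None,' y>202: ymin',Q[Q[:,1]>202][:,1].min() if (Q[:,1]>202).any() else None, 'x>720 min x', Q[Q[:,0]>700][:,0].min() if (Q[:,0]>700).any() else None)
im=cv2.imread('pics/top0.png'); cv2.imwrite('pics/bx.png',cv2.resize(im[110:230,130:330],None,fx=4,fy=4,interpolation=cv2.INTER_CUBIC))
```

```text
70 5294
 y<202: ymax 201.79451400321736  y>202: ymin 202.0507331728044 x>720 min x 700.5638959288251
100 4120
 y<202: ymax 201.79451400321736  y>202: ymin 202.0507331728044 x>720 min x 701.2349140703698
120 3589
 y<202: ymax 201.79451400321736  y>202: ymin 202.0507331728044 x>720 min x 706.3573608266634
160 3169
 y<202: ymax 201.79451400321736  y>202: ymin 202.0507331728044 x>720 min x 706.3573608266634
200 2696
 y<202: ymax 201.79451400321736  y>202: ymin 202.0507331728044 x>720 min x 706.3573608266634
```

View pics/bx.png

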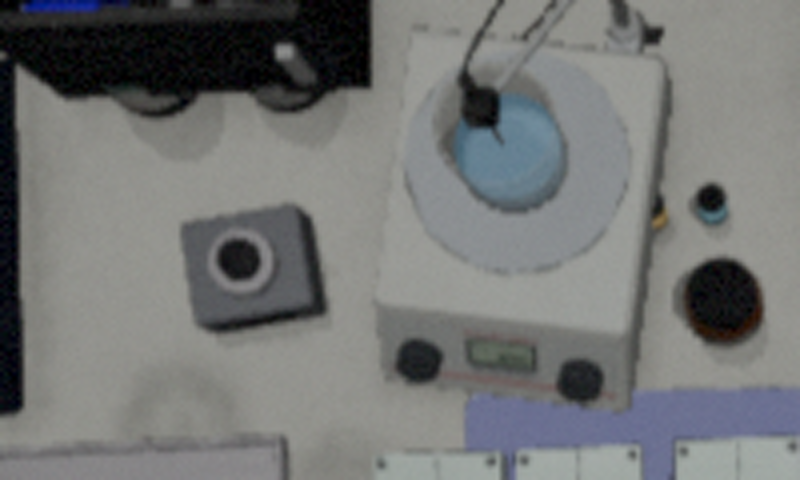

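Run:
```python
from plan import *
T=np.load('pics/W.npy'); P=T.reshape(-1,3); P=P[np.isfinite(P).all(1)]
for y0 in range(60,360,20):
    r=[]
    for z0,z1 in ((75,110),(110,150),(150,250),(250,500)):
        Q=P[(P[:,1]>=y0)&(P[:,1]<y0+20)&(P[:,2]>z0)&(P[:,2]<z1)&(P[:,0]>540)]
        r.append(round(float(Q[:,0].min())) if len(Q) else None)
    print(y0,r)
```

```text
60 [590, 663, 1065, None]
80 [590, 689, 1065, None]
100 [613, 1019, 1066, None]
120 [776, 776, 775, 786]
140 [766, 766, 766, 779]
160 [773, 773, 773, 778]
180 [771, 773, 773, 776]
200 [771, 772, 772, 775]
220 [770, 770, 770, 775]
240 [770, 769, 768, 773]
260 [767, 768, 768, 772]
280 [767, 767, 767, 771]
300 [766, 766, 766, 771]
320 [766, 766, 766, 776]
340 [563, None, None, None]
```

```bash
python3 -m inch '[[[-1,-15,40,0,0,0,0],[-1,-30,85,0,0,0,0],[-1,-30,130,10,0,0,0],[-1,-30,175,15,0,0,0],[-1,-30,220,20,0,0,0]]]'
python3 - <<'E'
from plan import *
Rt=desired(.05); delta(Rt,np.array([600,201,100]))
E
```

```text
clock: 48.3
eef_pos: [471.1, 201.7, 128.1]
orientation: [-0.041, 1.574, 0.041]
force: [-0.2, -1.4, 0.0]
finger_gap: 0.5
shift [ 27.6  -7.4 128.7] turn [ 0.002 -0.004  0.   ] deg 0.2
```

```bash
python3 -m inch '[[[-1,0,-3,40,0,0,0],[-1,0,-5,85,0,0,0],[-1,0,-7,125,0,0,0],[-1,0,-7,128,0,0,0],[-1,0,-7,128,0,0,0]]]'
python3 - <<'E'
from plan import *
c=bot.calibration('wrist');p,d=bot.camera('wrist'); cv2.imwrite('pics/w18.png',p[:,:,::-1]); W=cloud('wrist',d,c); np.save('pics/Wb.npy',W)
Rc,pc,s=cur(); print(pc); print(proj('wrist',[[667,202,63]],c))
P=W.reshape(-1,3); 
m=(P[:,2]>60)&(P[:,2]<66)&(abs(P[:,0]-667)<40)&(abs(P[:,1]-202)<40); Q=P[m]; print('btn',len(Q),Q.mean(0),rect(Q) if 0 else cv2.minEnclosingCircle(Q[:,:2].astype(np.float32)))
E
```

```text
clock: 48.92
eef_pos: [598.8, 199.9, 128.0]
orientation: [-0.041, 1.574, 0.041]
force: [-0.7, -0.0, -0.1]
finger_gap: 0.2
[598.69277605 200.03852173 128.56088424]
[[318.24618204 326.68071273]]
btn 0 [nan nan nan] ((0.0, 0.0), 0.0)<stdin>:5: RuntimeWarning: Mean of empty slice.
  ret = um.true_divide(
```

View pics/w18.png

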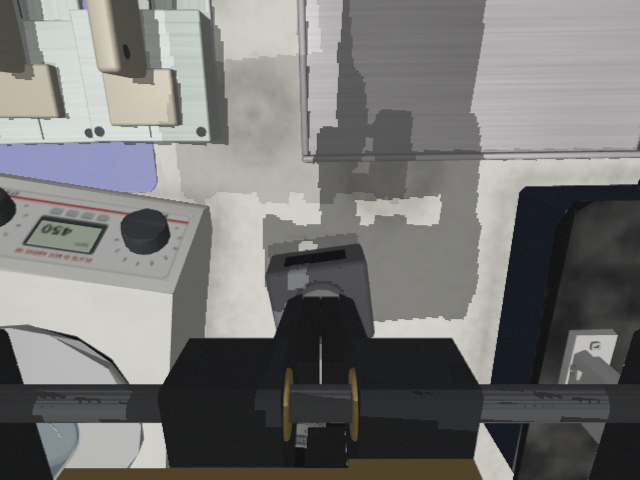

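```bash
python3 -m inch '[[[-1,0,0,20,0,0,0],[-1,0,0,40,0,0,0],[-1,0,0,60,0,0,0],[-1,0,0,66,0,0,0],[-1,0,0,66,0,0,0]]]'
python3 - <<'E'
from plan import *
c=bot.calibration('wrist');p,d=bot.camera('wrist'); cv2.imwrite('pics/w19.png',p[:,:,::-1]); W=cloud('wrist',d,c)
Rc,pc,s=cur(); print(pc); print(proj('wrist',[[667,202,63]],c))
P=W.reshape(-1,3);P=P[np.isfinite(P).all(1)]
for z in range(44,66,2):
    m=(P[:,2]>z)&(P[:,2]<z+2)&(abs(P[:,0]-665)<45)&(abs(P[:,1]-202)<45); Q=P[m]
    if len(Q): print(z,len(Q),Q.mean(0).round(1),Q.min(0).round(1),Q.max(0).round(1))
E
```

```text
clock: 49.6
eef_pos: [665.1, 203.5, 129.1]
orientation: [-0.041, 1.573, 0.041]
force: [-0.1, -0.3, 0.1]
finger_gap: 0.5
[664.9399316  203.53634619 129.27613702]
[[317.901141   242.44179329]]
44 2822 [658.6 202.7  44.5] [621.3 160.9  44. ] [698.2 246.3  46. ]
46 23 [643.7 201.5  47.2] [634.  182.5  46.1] [656.5 238.1  47.9]
48 31 [642.8 205.2  48.9] [639.1 183.3  48.1] [656.2 225.3  50. ]
50 34 [642.6 203.3  50.9] [639.1 184.8  50. ] [653.9 224.4  52. ]
52 49 [644.1 203.9  53.2] [638.9 182.3  52.1] [673.4 225.5  54. ]
54 825 [657.5 203.7  55.4] [639.2 182.3  54. ] [681.9 225.3  56. ]
56 684 [658.4 203.6  56.5] [639.6 183.2  56. ] [681.4 224.9  58. ]
58 30 [651.5 202.4  59. ] [646.9 190.7  58.1] [675.7 217.9  60. ]
60 28 [649.3 202.7  61.2] [646.7 190.5  60.1] [657.6 215.1  62. ]
62 68 [652.9 203.6  63.2] [647.  190.5  62. ] [669.8 217.6  64. ]
64 601 [659.6 204.   65.3] [647.3 190.7  64. ] [673.5 217.1  66. ]
```

View pics/w19.png

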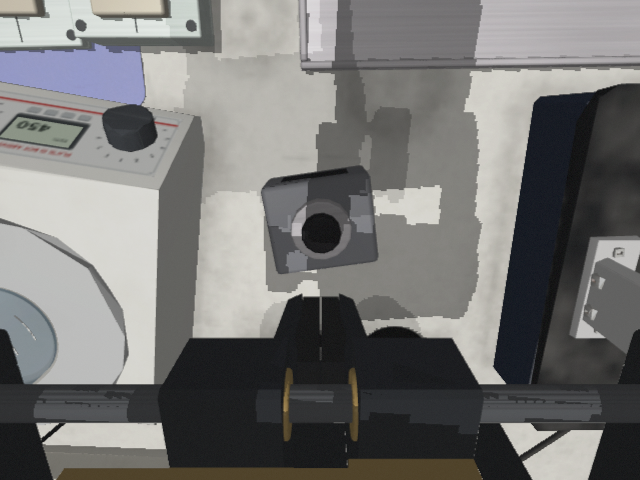

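```bash
python3 - <<'E'
from plan import *
delta(desired(.05),np.array([661,203.9,40]))
E
python3 -m inch '[[[-1,20,0.3,-4,0,0,0],[-1,45,0.5,-4,0,0,0],[-1,65,0.5,-4,0,0,0],[-1,75,0.5,-4,0,0,0],[-1,79,0.5,-4,0,0,0]]]';  python3 - <<'E'
from plan import *
c=bot.calibration('wrist');p,d=bot.camera('wrist'); cv2.imwrite('pics/w20.png',p[:,:,::-1]); W=cloud('wrist',d,c)
Rc,pc,s=cur(); print(pc,s['force'])
P=W.reshape(-1,3);P=P[np.isfinite(P).all(1)]
m=(P[:,2]>61)&(P[:,2]<67)&(abs(P[:,0]-665)<35)&(abs(P[:,1]-202)<35); Q=P[m]
print(len(Q),Q.mean(0).round(1),Q.min(0).round(1),Q.max(0).round(1))
E
```

```text
shift [89.3  0.5 -3.7] turn [ 0.002 -0.002 -0.   ] deg 0.2
clock: 50.28
eef_pos: [661.3, 203.8, 50.3]
orientation: [-0.041, 1.572, 0.041]
force: [-0.4, -0.4, 0.1]
finger_gap: 0.3
[661.39878685 203.75681575  50.09072579] [-0.44138287 -0.0546245  -0.38514706]
1432 [654.9 203.6  65.4] [646.5 190.2  61.1] [664.6 217.7  67. ]
```

View pics/w20.png

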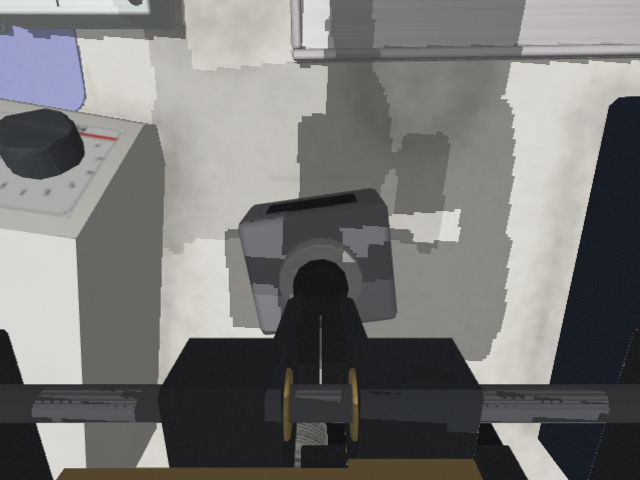

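The button is centred at (320,285) under the tip, with centre (660.5, 204). Before pressing I'll check that the brackets still stand.

Run:
```python
from plan import *
p,d=bot.camera('side'); cv2.imwrite('pics/s4.png',cv2.resize(p[150:320,200:400,::-1],None,fx=4,fy=3.5,interpolation=cv2.INTER_CUBIC))
W=cloud('side',d)
for n in BLK: onblock(n,W)
W,im=avg('top',3)
for n in BLK: onblock(n,W)
```

```text
on low [ 4.63757e+02 -2.01250e+01  4.30000e-02  7.00000e-03  7.74200e+00] 1.7 957
on middle [ 4.68236e+02 -1.24684e+02  6.60000e-02  3.00000e-03  7.75900e+00] 1.62 1241
on high [ 4.51917e+02  7.20140e+01  5.20000e-02 -6.00000e-03  8.20600e+00] 1.84 1061
on low [ 4.69264e+02 -1.95040e+01  3.80000e-02  3.00000e-03  6.52600e+00] 1.26 1725
on middle [ 4.73629e+02 -1.24498e+02  7.10000e-02 -2.00000e-03  6.40400e+00] 1.31 1755
on high [ 4.56948e+02  7.24760e+01  5.60000e-02 -0.00000e+00  6.50600e+00] 1.25 1763
```

View pics/s4.png

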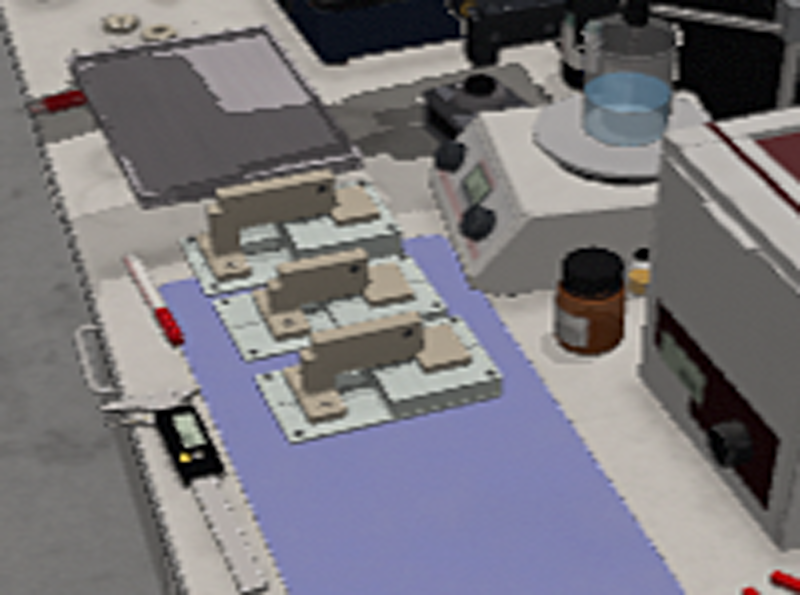

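All three stand level on their blocks in the side view, at about (290,215), (340,285) and (380,360). Pressing the button.

```bash
python3 -m inch '[[[-1,8,0,0,0,0,0],[-1,14,0,0,0,0,0],[-1,18,0,0,0,0,0],[-1,20,0,0,0,0,0],[-1,21,0,0,0,0,0]]]'; python3 -m inch '[[[-1,1.5,0,0,0,0,0],[-1,3,0,0,0,0,0],[-1,4.5,0,0,0,0,0],[-1,5.5,0,0,0,0,0],[-1,6,0,0,0,0,0]]]'
```

```text
clock: 51.15
eef_pos: [661.5, 203.7, 29.3]
orientation: [-0.041, 1.572, 0.041]
force: [-0.9, -0.2, 2.0]
finger_gap: 0.3
clock: 51.78
eef_pos: [661.7, 203.8, 24.4]
orientation: [-0.041, 1.571, 0.041]
force: [-6.0, -1.6, 13.4]
finger_gap: 0.5
```

```bash
python3 -m inch '[[[-1,0.5,0,0,0,0,0],[-1,1,0,0,0,0,0],[-1,1.2,0,0,0,0,0],[-1,1.2,0,0,0,0,0],[-1,1.2,0,0,0,0,0]]]'
python3 - <<'E'
from plan import *
c=bot.calibration('wrist');p,d=bot.camera('wrist'); cv2.imwrite('pics/w21.png',p[150:400,180:460,::-1]); W=cloud('wrist',d,c)
P=W.reshape(-1,3);P=P[np.isfinite(P).all(1)]
m=(np.hypot(P[:,0]-660.5,P[:,1]-204)<22)&(P[:,0]<652)&(P[:,2]<75);Q=P[m];r=np.hypot(Q[:,0]-660.5,Q[:,1]-204)
print('btn z',np.median(Q[r<12.5,2]),'collar z',np.median(Q[(r>15)&(r<20),2]),sum(r<12.5))
E
```

```text
clock: 52.4
eef_pos: [661.8, 203.7, 24.3]
orientation: [-0.041, 1.57, 0.041]
force: [-8.2, -2.6, 18.1]
finger_gap: -0.2
btn z 59.78296819631896 collar z 56.10930870901092 336
```

View pics/w21.png

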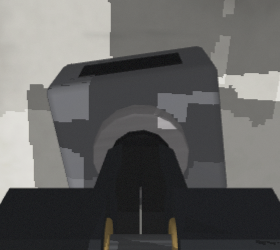

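```bash
python3 -m inch '[[[-1,0.5,0,0,0,0,0],[-1,1,0,0,0,0,0],[-1,1,0,0,0,0,0],[-1,1,0,0,0,0,0],[-1,1,0,0,0,0,0]]]'
python3 - <<'E'
from plan import *
Z=[];C=[]
for i in range(3):
    c=bot.calibration('wrist');p,d=bot.camera('wrist'); W=cloud('wrist',d,c)
    P=W.reshape(-1,3);P=P[np.isfinite(P).all(1)]
    m=(np.hypot(P[:,0]-660.5,P[:,1]-204)<22)&(P[:,0]<652)&(P[:,2]<75);Q=P[m];r=np.hypot(Q[:,0]-660.5,Q[:,1]-204)
    Z.append(np.median(Q[r<12.5,2]));C.append(np.median(Q[(r>15)&(r<20),2]))
print(Z,C)
E
```

```text
clock: 53.08
eef_pos: [661.8, 203.8, 24.3]
orientation: [-0.041, 1.57, 0.041]
force: [-10.2, -1.9, 22.5]
finger_gap: 0.6
[np.float64(59.66144993780543), np.float64(59.68603313285061), np.float64(59.81713978842308)] [np.float64(56.13053155375728), np.float64(56.0838115195713), np.float64(56.109589558826926)]
```

The button is bottomed: it took 22 N without further travel and its top dropped about 5.7 mm. Releasing.

```bash
python3 -m inch '[[[-1,-5,0,0,0,0,0],[-1,-15,0,0,0,0,0],[-1,-40,0,0,0,0,0],[-1,-70,0,0,0,0,0],[-1,-90,0,0,0,0,0]]]'; python3 -m inch '[[[-1,0,0,0,0,0,0],[-1,0,0,0,0,0,0],[-1,0,0,0,0,0,0],[-1,0,0,0,0,0,0],[-1,0,0,0,0,0,0]]]'
python3 - <<'E'
from plan import *
c=bot.calibration('wrist');p,d=bot.camera('wrist'); W=cloud('wrist',d,c)
P=W.reshape(-1,3);P=P[np.isfinite(P).all(1)]
m=(np.hypot(P[:,0]-660.5,P[:,1]-204)<22)&(P[:,2]<75);Q=P[m];r=np.hypot(Q[:,0]-660.5,Q[:,1]-204)
print('btn',np.median(Q[r<12,2]),'collar',np.median(Q[(r>15)&(r<20),2]))
delta(desired(.05),np.array([500,180,115]))
E
```

```text
clock: 53.85
eef_pos: [662.2, 203.8, 112.4]
orientation: [-0.041, 1.57, 0.041]
force: [0.6, -0.1, 0.1]
finger_gap: 0.3
clock: 54.48
eef_pos: [661.6, 203.7, 110.7]
orientation: [-0.041, 1.572, 0.041]
force: [0.3, 0.1, 0.3]
finger_gap: 0.2
btn 66.05278194273444 collar 56.06056106072312
shift [  -3.9  -15.3 -162.7] turn [ 0.002 -0.002 -0.   ] deg 0.2
```

The button is up again (66.0 against 59.7 mm when pressed). Now the brackets go into the tray, the high one first.

```bash
python3 -m inch '[[[-1,0,-2,-40,0,0,0],[-1,-2,-5,-85,0,0,0],[-1,-4,-10,-130,0,0,0],[-1,-4,-15,-163,0,0,0],[-1,-4,-15,-163,0,0,0]]]'
python3 - <<'E'
from plan import *
# refine tray
W,im=avg('top',3); 
TR=dict(b=[(-95,95,-135,135,-5,5),(-95,-90,-135,135,0,16),(90,95,-135,135,0,16),(-95,95,-135,-130,0,16),(-95,95,130,135,0,16)],lean=0,oz=0)
P=W.reshape(-1,3);P=P[np.isfinite(P).all(1)]
P=P[(abs(P[:,0]-449)<120)&(P[:,1]>155)&(P[:,1]<470)&(P[:,2]<25)]
o=least_squares(lambda v:resid(v,TR,P,0,0,0.),[449,311,.066],loss='soft_l1',diff_step=1e-3,x_scale=[1,1,.02]); print(o.x,np.abs(o.fun).mean())
Rt,t=grip('high',455.7,72.1,.053,lean=0,z=6,up=115); print(t); delta(Rt,t)
E
```

```text
clock: 55.15
eef_pos: [498.3, 180.2, 115.8]
orientation: [-0.041, 1.572, 0.041]
force: [1.3, -0.7, 0.3]
finger_gap: 0.1
[4.49522778e+02 3.12063456e+02 6.89381198e-02] 1.536810159072551
[451.70561669  71.88809924 124.        ]
shift [  -8.6 -105.7  -54.7] turn [-0.001 -0.    -0.   ] deg 0.1
```

```bash
python3 -m inch '[[[-0.3,-8,-30,-20,0,0,0],[-0.2,-8,-60,-40,0,0,0],[-0.2,-8,-90,-55,0,0,0],[-0.2,-8,-106,-55,0,0,0],[-0.2,-8,-106,-55,0,0,0]]]'
python3 - <<'E'
from plan import *
c=bot.calibration('wrist');p,d=bot.camera('wrist'); cv2.imwrite('pics/w22.png',p[:,:,::-1]); W=cloud('wrist',d,c)
v=onblock('high',W)
Rt,t=grip('high',*v[:3],lean=0,z=6); print(t); delta(Rt,t)
E
```

```text
clock: 55.92
eef_pos: [451.6, 70.9, 123.3]
orientation: [-0.039, 1.571, 0.04]
force: [-0.5, 0.4, 0.3]
finger_gap: 35.1
on high [ 4.55487e+02  7.21450e+01  5.30000e-02 -2.00000e-03  5.01000e+00] 0.88 18603
[451.49265045  71.93338839   9.        ]
shift [114.3   0.3   0.3] turn [-0.002 -0.001 -0.   ] deg 0.1
```

View pics/w22.png

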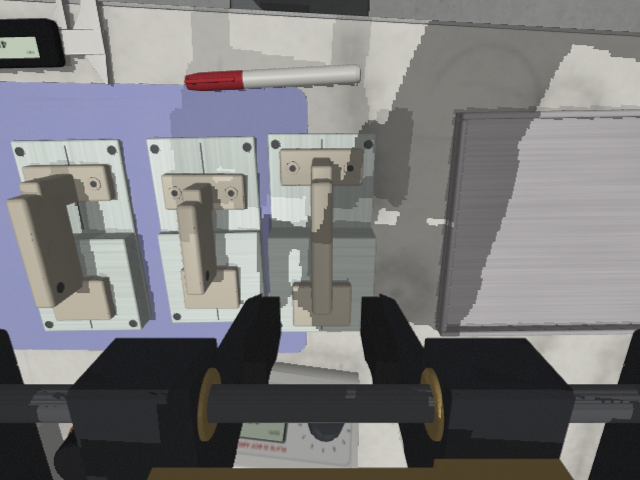

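The high bracket is central under the gripper at (320,240). Descending and gripping.

```bash
python3 -m inch '[[[-0.2,25,0,0,0,0,0],[-0.2,50,0,0,0,0,0],[-0.2,80,0,0,0,0,0],[-0.2,100,0,0,0,0,0],[-0.2,113.5,0,0,0,0,0]]]'; python3 -m inch '[[[-0.2,0,0,0,0,0,0],[-1,0,0,0,0,0,0],[-1,0,0,0,0,0,0],[-1,0,0,0,0,0,0],[-1,0,0,0,0,0,0]]]'; python3 -m inch '[[[-1,-10,0,0,0,0,0],[-1,-30,0,0,0,0,0],[-1,-60,0,0,0,0,0],[-1,-90,0,0,0,0,0],[-1,-100,0,0,0,0,0]]]'
cat >> plan.py <<'E'
TRAY=(449.5,312,.067)
def intray(name,tx,ty,up=0):
    p=R.from_euler('z',TRAY[2]).apply([tx,ty,0])+[TRAY[0],TRAY[1],0]
    return grip(name,p[0],p[1],TRAY[2],z=5+BR[name]['oz'],up=up)
E
python3 - <<'E'
from plan import *
Rt,t=intray('high',-3,82,up=95); print(t); delta(Rt,t)
E
```

```text
clock: 56.6
eef_pos: [450.5, 72.5, 8.6]
orientation: [-0.041, 1.573, 0.042]
force: [-0.1, -1.1, 0.4]
finger_gap: 35.6
clock: 57.22
eef_pos: [450.5, 71.6, 10.3]
orientation: [-0.041, 1.571, 0.041]
force: [0.2, 1.2, 4.8]
finger_gap: 13.9
clock: 57.85
eef_pos: [450.7, 71.4, 111.4]
orientation: [-0.041, 1.569, 0.041]
force: [-0.4, -0.7, -1.6]
finger_gap: 13.7
[437.89043305 393.40538689  94.8963531 ]
shift [ 16.4 322.2   3.9] turn [-0.015  0.251 -0.002] deg 14.4
```

```bash
python3 -m inch '[[[-1,0,50,0,0,0,0],[-1,0,105,0,0,0,0],[-1,0,160,0,0,0.05,0],[-1,0,210,1,-0.005,0.1,0],[-1,0,250,2,-0.01,0.15,0]]]'
python3 - <<'E'
from plan import *
Rt,t=intray('high',-3,82,up=95); print(t); delta(Rt,t)
E
```

```text
clock: 58.48
eef_pos: [438.5, 323.0, 109.0]
orientation: [-0.054, 1.725, 0.047]
force: [0.8, -0.7, -1.4]
finger_gap: 13.8
[437.89043305 393.40538689  94.8963531 ]
shift [13.4 70.3  6. ] turn [-0.003  0.096 -0.001] deg 5.5
```

```bash
python3 -m inch '[[[-1,3,35,2,0,0.04,0],[-1,8,60,5,0,0.08,0],[-1,13,70.3,6,-0.003,0.096,-0.001],[-1,13,70.3,6,-0.003,0.096,-0.001],[-1,13,70.3,6,-0.003,0.096,-0.001]]]'
python3 - <<'E'
from plan import *
c=bot.calibration('wrist');p,d=bot.camera('wrist'); cv2.imwrite('pics/w23.png',p[:,:,::-1])
Rc,pc,s=cur(); print(pc)
Rt,t=intray('high',-3,82,up=4); delta(Rt,t)
E
```

```text
clock: 59.1
eef_pos: [438.9, 390.9, 96.3]
orientation: [-0.058, 1.817, 0.046]
force: [-0.2, -0.3, -0.8]
finger_gap: 13.5
[438.93651082 390.92474736  96.54046361]
shift [90.1  2.5 21.8] turn [-0.002  0.003 -0.001] deg 0.2
```

View pics/w23.png

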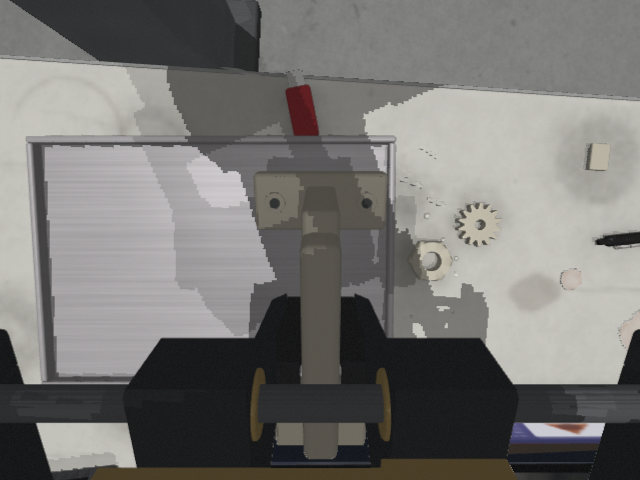

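The bracket is over the tray's left part, inside the wall. Lowering it.

```bash
python3 -m inch '[[[-1,20,2,5,0,0.003,0],[-1,45,2,11,0,0.003,0],[-1,65,2,16,0,0.003,0],[-1,80,2,19.5,0,0.003,0],[-1,88,2,21.5,0,0.003,0]]]'; python3 -m inch '[[[-1,1,0,0.2,0,0,0],[-1,2,0,0.5,0,0,0],[-1,3,0,0.7,0,0,0],[-1,3.5,0,0.9,0,0,0],[-1,4,0,1,0,0,0]]]'
```

```text
clock: 59.78
eef_pos: [438.0, 393.4, 5.3]
orientation: [-0.059, 1.821, 0.046]
force: [0.0, -0.4, -2.3]
finger_gap: 13.9
clock: 60.4
eef_pos: [438.2, 393.8, 1.7]
orientation: [-0.059, 1.82, 0.047]
force: [1.6, -0.1, 1.5]
finger_gap: 13.7
```

```bash
python3 -m inch '[[[-1,0.5,0,0.1,0,0,0],[-1,1,0,0.2,0,0,0],[-1,1.2,0,0.3,0,0,0],[-1,1.2,0,0.3,0,0,0],[-1,1.2,0,0.3,0,0,0]]]'
```

```text
clock: 61.02
eef_pos: [438.3, 393.9, 1.6]
orientation: [-0.059, 1.82, 0.047]
force: [-1.2, -1.9, 9.2]
finger_gap: 13.8
```

```bash
python3 -m inch '[[[-0.5,0,0,0,0,0,0],[-0.2,0,0,0,0,0,0],[-0.2,0,0,0,0,0,0],[-0.2,0,0,0,0,0,0],[-0.2,0,0,0,0,0,0]]]'; python3 -m inch '[[[-0.2,-15,0,0,0,0,0],[-0.2,-45,0,0,0,0,0],[-0.2,-80,0,0,0,0,0],[-0.2,-105,0,0,0,0,0],[-0.2,-115,0,0,0,0,0]]]'
python3 - <<'E'
from plan import *
c=bot.calibration('wrist');p,d=bot.camera('wrist'); cv2.imwrite('pics/w24.png',p[:,:,::-1]); W=cloud('wrist',d,c)
v,e,k=fit(BR['high'],W,441,394,.067,z=-4,ground=5.); print(v,e); print('tray frame',R.from_euler('z',-TRAY[2]).apply([v[0]-TRAY[0],v[1]-TRAY[1],0]))
Rt,t=grip('low',467.6,-20.1,.053,lean=0,z=6,up=115); print(t); delta(Rt,t)
E
```

```text
clock: 61.65
eef_pos: [438.0, 393.7, 0.2]
orientation: [-0.059, 1.821, 0.047]
force: [-0.8, -0.6, -0.1]
finger_gap: 35.3
clock: 62.28
eef_pos: [467.3, 395.7, 113.8]
orientation: [-0.058, 1.818, 0.048]
force: [-0.8, -0.8, -0.7]
finger_gap: 35.1
[4.40544152e+02 3.94235169e+02 6.46170624e-02] 1.1313424785901596
tray frame [-3.4301194  82.65025397  0.        ]
[463.60561669 -20.31190076 104.        ]
shift [  16.4 -414.9  -27.7] turn [ 0.012 -0.247 -0.   ] deg 14.2
```

View pics/w24.png

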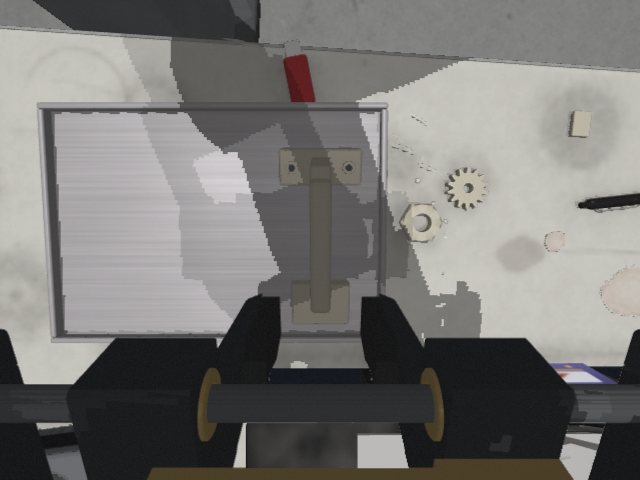

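The high bracket stands in the tray at (320,235), about 15 mm clear of the wall. Next, the low bracket.

```bash
python3 -m inch '[[[-0.2,0,-50,-4,0,-0.05,0],[-0.2,0,-105,-8,0,-0.1,0],[-0.2,0,-160,-12,0,-0.15,0],[-0.2,0,-210,-16,0,-0.2,0],[-0.2,0,-260,-20,0.01,-0.247,0]]]'
python3 - <<'E'
from plan import *
Rt,t=grip('low',467.6,-20.1,.053,lean=0,z=6,up=115); print(t); delta(Rt,t)
E
```

```text
clock: 62.95
eef_pos: [463.3, 133.3, 116.0]
orientation: [-0.044, 1.573, 0.043]
force: [0.7, 0.7, 0.3]
finger_gap: 35.2
[463.60561669 -20.31190076 104.        ]
shift [  12.2 -153.4   -8.2] turn [ 0.002 -0.003  0.001] deg 0.2
```

```bash
python3 -m inch '[[[-0.2,0,-40,-3,0,0,0],[-0.2,0,-90,-6,0,0,0],[-0.2,5,-135,-8,0,0,0],[-0.2,11,-153.4,-8,0,-0.003,0],[-0.2,11,-153.4,-8,0,-0.003,0]]]'
python3 - <<'E'
from plan import *
c=bot.calibration('wrist');p,d=bot.camera('wrist'); cv2.imwrite('pics/w25.png',p[:,:,::-1]); W=cloud('wrist',d,c)
v=onblock('low',W);onblock('middle',W)
Rt,t=grip('low',*v[:3],lean=0,z=6); print(t); delta(Rt,t)
E
```

```text
clock: 63.58
eef_pos: [463.9, -19.4, 104.9]
orientation: [-0.042, 1.573, 0.042]
force: [-0.1, 0.2, -0.9]
finger_gap: 35.2
on low [ 4.67773e+02 -2.01400e+01  5.00000e-02 -2.00000e-03  5.03900e+00] 0.91 19186
on middle [ 4.70793e+02 -1.24944e+02  6.60000e-02 -2.00000e-03  5.15100e+00] 0.77 20496
[463.77794945 -20.33931433 -11.        ]
shift [116.2  -1.7  -0.2] turn [ 0.005 -0.002 -0.   ] deg 0.3
```

```bash
python3 -m inch '[[[-0.2,25,-1.2,0,0,0,0],[-0.2,50,-1.2,0,0,0,0],[-0.2,80,-1.2,0,0,0,0],[-0.2,103,-1.2,0,0,0,0],[-0.2,115.5,-1.2,0,0,0,0]]]'; python3 -m inch '[[[-0.2,0,0,0,0,0,0],[-1,0,0,0,0,0,0],[-1,0,0,0,0,0,0],[-1,0,0,0,0,0,0],[-1,0,0,0,0,0,0]]]'; python3 -m inch '[[[-1,-10,0,0,0,0,0],[-1,-30,0,0,0,0,0],[-1,-60,0,0,0,0,0],[-1,-90,0,0,0,0,0],[-1,-110,0,0,0,0,0]]]'
python3 - <<'E'
from plan import *
Rt,t=intray('low',-3,0,up=100); print(t); delta(Rt,t)
E
```

```text
clock: 64.25
eef_pos: [464.2, -19.0, -10.7]
orientation: [-0.045, 1.572, 0.044]
force: [0.1, -0.2, 0.4]
finger_gap: 35.2
clock: 64.88
eef_pos: [464.9, -20.2, -9.3]
orientation: [-0.044, 1.57, 0.043]
force: [-0.6, 0.2, 6.6]
finger_gap: 14.2
clock: 65.5
eef_pos: [464.7, -20.1, 101.8]
orientation: [-0.044, 1.569, 0.043]
force: [0.3, -0.4, -1.5]
finger_gap: 13.4
[441.0073512  311.43013957  86.42831774]
shift [ 15.  332.3  -5.2] turn [-0.012  0.091  0.001] deg 5.2
```

```bash
python3 -m inch '[[[-1,0,50,0,0,0,0],[-1,0,105,0,0,0.02,0],[-1,0,160,-2,0,0.04,0],[-1,0,210,-3,-0.005,0.07,0],[-1,0,260,-4,-0.01,0.091,0]]]'
python3 - <<'E'
from plan import *
Rt,t=intray('low',-3,0,up=100); delta(Rt,t)
E
```

```text
clock: 66.12
eef_pos: [445.8, 241.0, 100.4]
orientation: [-0.055, 1.662, 0.049]
force: [0.2, 0.6, -1.4]
finger_gap: 13.8
shift [13.9 70.6  1.1] turn [-0.001 -0.002  0.   ] deg 0.1
```

```bash
python3 -m inch '[[[-1,3,35,0,0,0,0],[-1,8,60,1,0,0,0],[-1,13,70.6,1,0,0,0],[-1,13,70.6,1,0,0,0],[-1,13,70.6,1,0,0,0]]]'
python3 - <<'E'
from plan import *
c=bot.calibration('wrist');p,d=bot.camera('wrist'); cv2.imwrite('pics/w26.png',p[:,:,::-1])
Rc,pc,s=cur(); print(pc)
Rt,t=intray('low',-3,0,up=4); delta(Rt,t)
E
```

```text
clock: 66.75
eef_pos: [441.6, 309.0, 87.1]
orientation: [-0.054, 1.662, 0.049]
force: [0.4, 0.3, -1.4]
finger_gap: 13.5
[441.67722446 308.94066659  87.15502948]
shift [96.4  2.6  8.3] turn [-0.003 -0.001  0.   ] deg 0.2
```

View pics/w26.png

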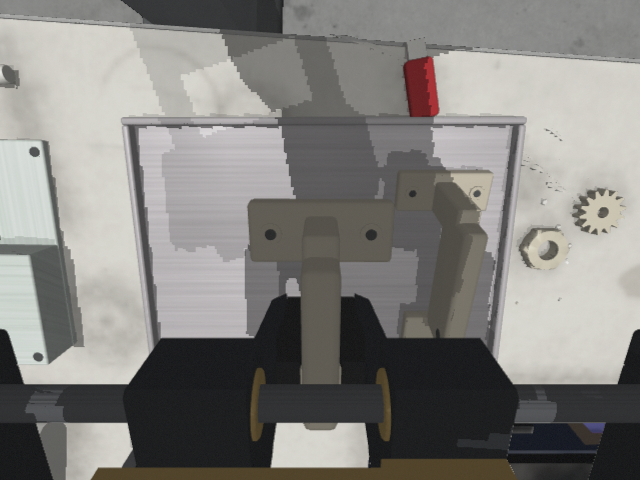

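Run:
```python
from plan import *
Rc,pc,s=cur(); c=bot.calibration('wrist');p,d=bot.camera('wrist'); W=cloud('wrist',d,c); L=(W-pc)@Rc.as_matrix()
for u,v in [(165,342),(180,350),(230,345),(255,345),(400,345),(470,350),(512,350),(5,340),(5,400),(130,400),(270,320),(380,330)]: print((u,v),L[v,u].round(0))
```

```text
(165, 342) [-107.  -36.  -34.]
(180, 350) [-110.  -31.  -34.]
(230, 345) [-108.  -20.  -33.]
(255, 345) [-109.  -15.  -34.]
(400, 345) [-108.   18.  -34.]
(470, 350) [-110.   34.  -34.]
(512, 350) [ 80. 156. 100.]
(5, 340) [-102.  -78.  -31.]
(5, 400) [-116.  -68.  -25.]
(130, 400) [-124.  -36.  -32.]
(270, 320) [-58. -19. -10.]
(380, 330) [-66.  21. -11.]
```

The gripper body would clear the high bracket by only about 7 mm at the centre slot. I'll put the low bracket at the near side of the tray (y −82) instead and leave the centre for the middle one.

```bash
python3 -m inch '[[[-1,0,-20,0,0,0,0],[-1,0,-50,0,0,0,0],[-1,0,-72,0,0,0,0],[-1,0,-80,0,0,0,0],[-1,0,-80,0,0,0,0]]]'
python3 - <<'E'
from plan import *
c=bot.calibration('wrist');p,d=bot.camera('wrist'); cv2.imwrite('pics/w27.png',p[:,:,::-1])
Rt,t=intray('low',-3,-82,up=4); delta(Rt,t)
E
```

```text
clock: 67.47
eef_pos: [446.8, 229.4, 87.0]
orientation: [-0.053, 1.661, 0.049]
force: [-0.0, -0.3, -1.7]
finger_gap: 13.7
shift [96.2 -0.3  8.6] turn [-0.002 -0.001 -0.   ] deg 0.1
```

View pics/w27.png

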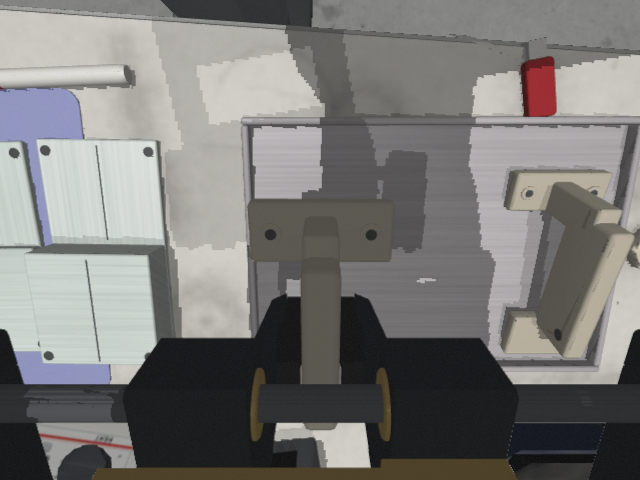

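```bash
python3 -m inch '[[[-1,25,0,2,0,0,0],[-1,50,0,4,0,0,0],[-1,72,0,6,0,0,0],[-1,88,0,8,0,0,0],[-1,95,0,8.5,0,0,0]]]'; python3 -m inch '[[[-1,0.8,0,0,0,0,0],[-1,1.6,0,0,0,0,0],[-1,2.4,0,0.2,0,0,0],[-1,3,0,0.3,0,0,0],[-1,3.5,0,0.3,0,0,0]]]'
```

```text
clock: 68.15
eef_pos: [446.1, 230.4, -9.3]
orientation: [-0.055, 1.663, 0.05]
force: [1.1, 0.4, -1.5]
finger_gap: 13.6
clock: 68.78
eef_pos: [446.5, 229.9, -11.9]
orientation: [-0.054, 1.661, 0.049]
force: [-0.1, -0.5, -1.1]
finger_gap: 13.7
```

```bash
python3 -m inch '[[[-1,0.5,0,0,0,0,0],[-1,1,0,0,0,0,0],[-1,1.5,0,0.2,0,0,0],[-1,1.5,0,0.2,0,0,0],[-1,1.5,0,0.2,0,0,0]]]'
```

```text
clock: 69.4
eef_pos: [446.6, 229.9, -12.3]
orientation: [-0.054, 1.661, 0.05]
force: [-3.0, -1.1, 13.2]
finger_gap: 13.8
```

```bash
python3 -m inch '[[[-0.5,-1,0,0,0,0,0],[-0.2,-1,0,0,0,0,0],[-0.2,-1,0,0,0,0,0],[-0.2,-1,0,0,0,0,0],[-0.2,-1,0,0,0,0,0]]]'; python3 -m inch '[[[-0.2,-15,0,0,0,0,0],[-0.2,-45,0,0,0,0,0],[-0.2,-80,0,0,0,0,0],[-0.2,-105,0,0,0,0,0],[-0.2,-115,0,0,0,0,0]]]'
python3 - <<'E'
from plan import *
c=bot.calibration('wrist');p,d=bot.camera('wrist'); cv2.imwrite('pics/w28.png',p[:,:,::-1]); W=cloud('wrist',d,c)
v,e,k=fit(BR['low'],W,452,230,.067,z=3,ground=5.); print(v,e); print('tray frame',R.from_euler('z',-TRAY[2]).apply([v[0]-TRAY[0],v[1]-TRAY[1],0]))
Rt,t=grip('middle',471.5,-124.9,.065,lean=0,z=6,up=110); print(t); delta(Rt,t)
E
```

```text
clock: 70.03
eef_pos: [446.5, 229.9, -12.6]
orientation: [-0.054, 1.662, 0.049]
force: [0.2, -0.6, -0.3]
finger_gap: 35.4
clock: 70.65
eef_pos: [457.5, 230.7, 103.0]
orientation: [-0.054, 1.66, 0.05]
force: [-0.6, -0.3, -0.3]
finger_gap: 35.6
[4.49161162e+02 2.30407023e+02 6.48779950e-02] 1.0896341764493336
tray frame [ -5.80071792 -81.38722444   0.        ]
[ 467.50844703 -125.15981696  109.        ]
shift [  -4.5 -355.8  -13.9] turn [ 0.    -0.089 -0.   ] deg 5.1
```

View pics/w28.png

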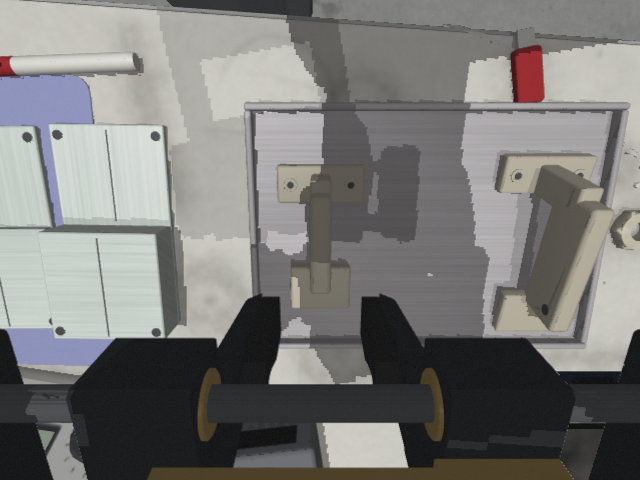

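The low bracket is on the tray floor at (320,235). Next, the middle bracket.

```bash
python3 -m inch '[[[-0.2,-4,-50,-2,0,-0.02,0],[-0.2,-4,-105,-4,0,-0.04,0],[-0.2,-4,-160,-6,0,-0.06,0],[-0.2,-4,-210,-8,0,-0.089,0],[-0.2,-4,-260,-10,0,-0.089,0]]]'; python3 -m inch '[[[-0.2,0,-35,0,0,0,0],[-0.2,0,-70,0,0,0,0],[-0.2,0,-95,0,0,0,0],[-0.2,0,-95,0,0,0,0],[-0.2,0,-95,0,0,0,0]]]'
python3 - <<'E'
from plan import *
c=bot.calibration('wrist');p,d=bot.camera('wrist'); cv2.imwrite('pics/w29.png',p[:,:,::-1]); W=cloud('wrist',d,c)
v=onblock('middle',W)
Rt,t=grip('middle',*v[:3],lean=0,z=6); print(t); delta(Rt,t)
E
```

```text
clock: 71.32
eef_pos: [463.5, -30.8, 106.0]
orientation: [-0.051, 1.574, 0.052]
force: [-0.1, -0.9, 0.3]
finger_gap: 35.3
clock: 71.95
eef_pos: [470.2, -123.4, 106.3]
orientation: [-0.051, 1.574, 0.052]
force: [0.6, 0.2, 0.8]
finger_gap: 35.3
on middle [ 4.71968e+02 -1.24936e+02  6.60000e-02 -1.00000e-03  5.01500e+00] 0.89 19721
[ 467.9763159  -125.20048075   -1.        ]
shift [107.5  -1.9  -2.1] turn [-0.    -0.003 -0.001] deg 0.2
```

View pics/w29.png

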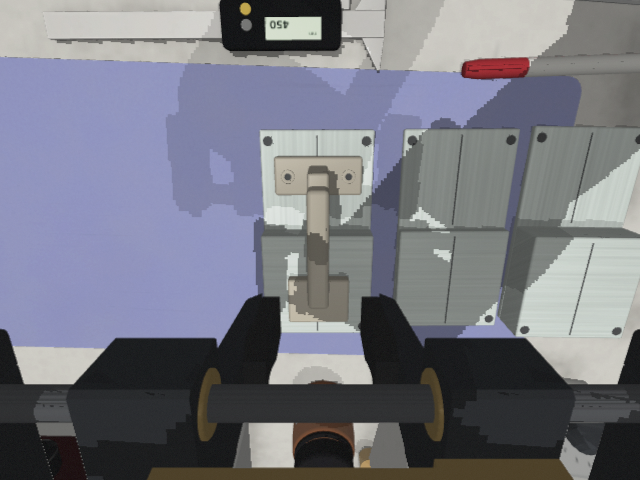

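The middle bracket is at (318,240), nearly centred. Gripping it.

```bash
python3 -m inch '[[[-0.2,20,-1.9,-2,0,-0.003,0],[-0.2,45,-1.9,-2,0,-0.003,0],[-0.2,75,-1.9,-2,0,-0.003,0],[-0.2,97,-1.9,-2,0,-0.003,0],[-0.2,106.5,-1.9,-2,0,-0.003,0]]]'; python3 -m inch '[[[-0.2,0,0,0,0,0,0],[-1,0,0,0,0,0,0],[-1,0,0,0,0,0,0],[-1,0,0,0,0,0,0],[-1,0,0,0,0,0,0]]]'; python3 -m inch '[[[-1,-10,0,0,0,0,0],[-1,-30,0,0,0,0,0],[-1,-60,0,0,0,0,0],[-1,-90,0,0,0,0,0],[-1,-115,0,0,0,0,0]]]'
python3 - <<'E'
from plan import *
Rt,t=intray('middle',-3,0,up=110); print(t); delta(Rt,t)
E
```

```text
clock: 72.62
eef_pos: [468.1, -125.2, -0.5]
orientation: [-0.052, 1.571, 0.053]
force: [-0.6, 0.3, 0.6]
finger_gap: 35.3
clock: 73.25
eef_pos: [468.8, -126.3, 1.0]
orientation: [-0.052, 1.569, 0.051]
force: [-0.3, 0.9, 5.9]
finger_gap: 13.3
clock: 73.88
eef_pos: [468.3, -126.3, 117.0]
orientation: [-0.052, 1.569, 0.051]
force: [0.6, 0.1, -1.5]
finger_gap: 13.9
[441.26848106 311.4476615  102.88140593]
shift [ 13.8 438.6   1.6] turn [-0.002  0.191  0.   ] deg 10.9
```

```bash
python3 -m inch '[[[-1,0,50,0,0,0,0],[-1,0,105,0,0,0,0],[-1,0,160,0,0,0,0],[-1,0,215,0,0,0,0],[-1,0,270,0,0,0,0]]]';  python3 -m inch '[[[-1,0,40,0,0,0.04,0],[-1,0,80,0,0,0.08,0],[-1,3,120,0,0,0.12,0],[-1,6,150,1,0,0.16,0],[-1,9,168,1.5,-0.002,0.19,0]]]'; python3 -m inch '[[[-1,0,0,0,0,0,0],[-1,0,0,0,0,0,0],[-1,0,0,0,0,0,0],[-1,0,0,0,0,0,0],[-1,0,0,0,0,0,0]]]'
python3 - <<'E'
from plan import *
c=bot.calibration('wrist');p,d=bot.camera('wrist'); cv2.imwrite('pics/w30.png',p[:,:,::-1])
Rc,pc,s=cur();print(pc)
Rt,t=intray('middle',-3,0,up=4); delta(Rt,t)
E
```

```text
clock: 74.5
eef_pos: [450.4, 144.8, 115.9]
orientation: [-0.051, 1.569, 0.051]
force: [0.8, -0.2, -1.9]
finger_gap: 13.9
clock: 75.12
eef_pos: [441.1, 312.1, 106.5]
orientation: [-0.06, 1.761, 0.05]
force: [-0.9, -0.2, -1.2]
finger_gap: 14.0
clock: 75.75
eef_pos: [441.4, 310.7, 106.5]
orientation: [-0.059, 1.759, 0.049]
force: [-0.6, -0.1, -1.7]
finger_gap: 13.5
[441.38783049 310.73593914 106.47897482]
shift [107.7   0.7  20.6] turn [ 0.     0.001 -0.   ] deg 0.0
```

View pics/w30.png

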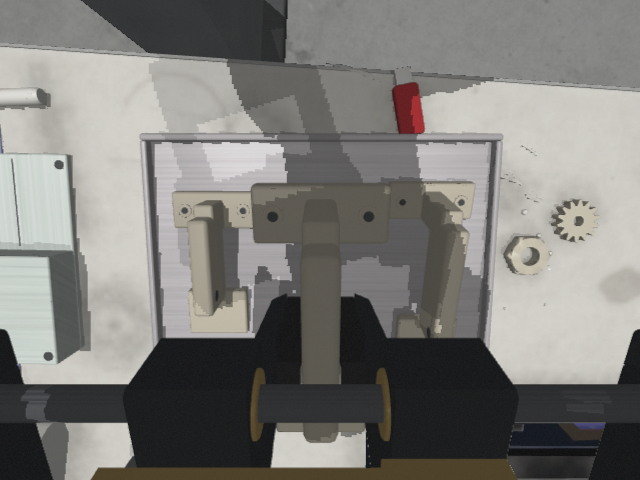

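It is centred between the other two. Lowering it.

```bash
python3 -m inch '[[[-1,25,0.7,5,0,0,0],[-1,50,0.7,10,0,0,0],[-1,75,0.7,15,0,0,0],[-1,96,0.7,18.5,0,0,0],[-1,106,0.7,20.4,0,0,0]]]'; python3 -m inch '[[[-1,0.8,0,0.1,0,0,0],[-1,1.6,0,0.2,0,0,0],[-1,2.4,0,0.4,0,0,0],[-1,3,0,0.5,0,0,0],[-1,3.5,0,0.6,0,0,0]]]'
```

```text
clock: 76.42
eef_pos: [441.0, 311.4, -2.5]
orientation: [-0.06, 1.761, 0.049]
force: [0.3, -0.8, -0.8]
finger_gap: 13.8
clock: 77.05
eef_pos: [441.4, 311.7, -4.6]
orientation: [-0.059, 1.759, 0.049]
force: [-1.3, -0.4, 6.9]
finger_gap: 13.5
```

```bash
python3 -m inch '[[[-0.5,0,0,0,0,0,0],[-0.2,0,0,0,0,0,0],[-0.2,0,0,0,0,0,0],[-0.2,0,0,0,0,0,0],[-0.2,0,0,0,0,0,0]]]'; python3 -m inch '[[[-0.2,-15,0,0,0,0,0],[-0.2,-45,0,0,0,0,0],[-0.2,-80,0,0,0,0,0],[-0.2,-110,0,0,0,0,0],[-0.2,-140,0,0,0,0,0]]]'; python3 -m inch '[[[-0.2,0,0,0,0,0,0],[-0.2,0,0,0,0,0,0],[-0.2,0,0,0,0,0,0],[-0.2,0,0,0,0,0,0],[-0.2,0,0,0,0,0,0]]]'
python3 - <<'E'
from plan import *
c=bot.calibration('wrist');p,d=bot.camera('wrist'); cv2.imwrite('pics/w31.png',p[:,:,::-1]); W=cloud('wrist',d,c)
for n,(x,y) in dict(low=(449,230),middle=(446,312),high=(440,394)).items():
    v,e,k=fit(BR[n],W,x,y,.067,z=BR[n]['oz']+5,ground=5.); print(n,v.round(2),e.round(2),'tray frame',R.from_euler('z',-TRAY[2]).apply([v[0]-TRAY[0],v[1]-TRAY[1],0]).round(1))
print(bot.state()['force'])
p,d=bot.camera('side'); cv2.imwrite('pics/s5.png',cv2.resize(p[120:320,180:400,::-1],None,fx=3.5,fy=3,interpolation=cv2.INTER_CUBIC))
E
```

```text
clock: 77.68
eef_pos: [441.3, 311.6, -5.2]
orientation: [-0.059, 1.76, 0.049]
force: [-1.1, 0.1, 0.9]
finger_gap: 35.3
clock: 78.3
eef_pos: [467.9, 313.3, 134.6]
orientation: [-0.059, 1.758, 0.049]
force: [-0.6, -0.8, 1.2]
finger_gap: 35.3
clock: 78.92
eef_pos: [467.5, 313.3, 132.0]
orientation: [-0.059, 1.76, 0.049]
force: [0.4, 0.0, -0.9]
finger_gap: 35.1
low [4.4899e+02 2.3014e+02 6.0000e-02] 0.97 tray frame [ -6.  -81.6   0. ]
middle [4.4501e+02 3.1219e+02 7.0000e-02] 1.0 tray frame [-4.5  0.5  0. ]
high [4.3977e+02 3.9408e+02 7.0000e-02] 1.1 tray frame [-4.2 82.5  0. ]
[0.41107927 0.41593385 0.12376972]
```

View pics/w31.png

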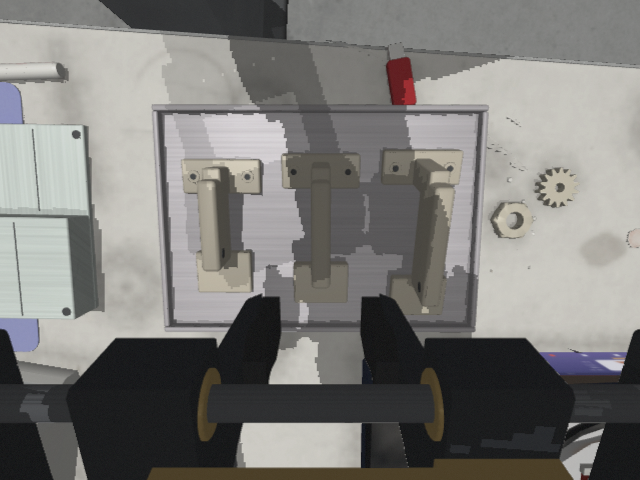

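View pics/s5.png

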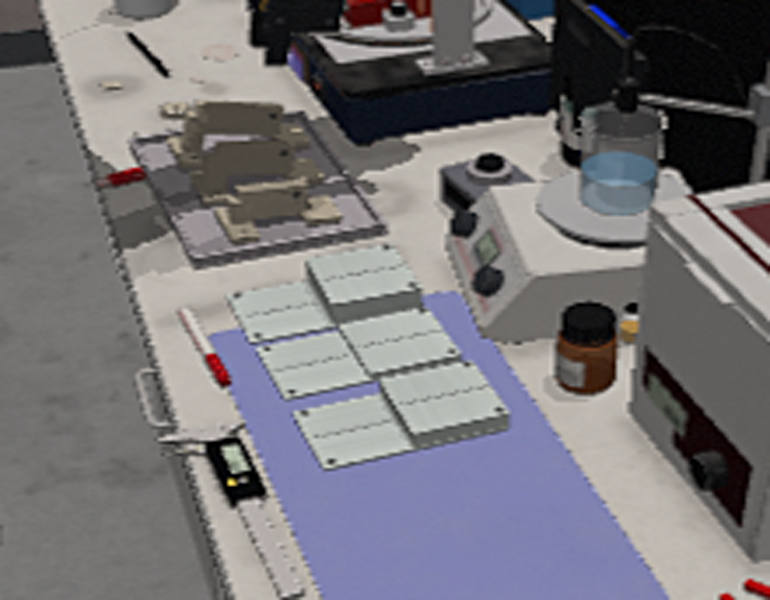

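The wrist view shows all three upright on the tray floor at (210,225), (320,230) and (430,235). The side view shows the button up and the jar in place. The arm is clear, so I'm handing in.

Run:
```python
from station import bot
print(bot.job_done()); print(bot.state()['clock'])
```

```text
the job is handed in; nothing more can be done
None
the job is handed in; nothing more can be done
```

I set the low, middle and high brackets in turn on their own blocks. Each was level (pitch about 0.002 rad) and within about 3 mm of centre. I pressed each toe plate at 7–15 N, and none of them sank or rocked. I then pressed the button fully down and let it up, and moved all three brackets into the tray. The job was handed in at about 79 s; no verdict was reported.

**Last checks**
- **Brackets:** in the tray frame the origins were at (-6, -82), (-4, 0) and (-4, +82) mm for low, middle and high. All were right way up on the floor, with the gripper clear.
- **Button:** its top dropped about 5.7–6.3 mm (estimates from before and after the press) and stopped dead at 22 N. It was back up after release.
- **Jar and tape:** I never went near either. The jar was still in place in the last side picture; the tape was not re-measured at the end.

**What disagreed or went wrong**
- **First grasp:** my first grip on the low bracket missed. The real fingertips sit about 36 mm behind the reported TCP, which both cameras and later contacts confirmed, so I corrected for that from then on.
- **Knocked bracket:** after its press, the low bracket was knocked about 30 mm on its block. I centred it again before the reading and checked it by camera, but did not press its toe a second time.
- **Camera bias:** the top and wrist cameras differed by about 3 mm on the brackets. On the button they differed by 6–8 mm, and there I went by the wrist camera.

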